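# Strip a hydraulic valve stack onto its outline boards

### The arm

A 6-joint arm with a two-finger parallel gripper is mounted at the origin on the work surface. World frame = base frame: x ahead of the robot, y to its left, z up, the work surface at z = 0. Lengths are in m, angles in rad, forces in N, time in s.
With the tool pointing down it reaches from about 0.35 to 0.95 m from the base axis. Payload 17.4 kg.
Tool frame: the origin (TCP) lies midway between the tips of the shut fingers; the grasp point (between the pads) lies 19 mm behind it; z points along the fingers, y is the direction in which the jaws open and shut (so a half turn about z gives the same grasp; the last joint's range is limited). The gripper opens to 93 mm and grips with 3 to 60 N. Pads are 15 mm wide; open, the fingers measure 128 mm over their backs; the gripper's body (75 mm by 188 mm) begins 65 mm behind the grasp point.
Start: joints at [-0.038, 0.116, 1.442, -0, 1.584, -0.038], TCP at [0.675, -0, 0.219] pointing down, gripper open.
Joint ranges: [-2.83, 2.83], [-0.83, 2.19], [0.07, 2.5], [-1.14, 4.28], [0.01, 3], [-2.97, 2.97]. Speed limits (rad/s): [1.89, 1.89, 2.22, 3.14, 3.14, 3.14].

### API

Orientations are given as a 3x3 rotation matrix whose columns are the frame's x, y, z axes.
In Python, from bench import robot, cams gives the robot as it stands.
- The arm moves only by the tool move_arm, never from a script. Its argument "increments" is a list of rows, each a list of 5 numbers: the finger opening in m, from 0 to 0.093, then the shift along the world's x, y, z in m, then the turn about the world's z in degrees. A call has 1 to 8 rows; each row shifts and turns the commanded pose from where the row before left it; what a row does not reach is not made up. A row lasts 1/12 s, in which the tool goes at most 41.7 mm and 7.16 degrees, less where a joint would pass 70% of its speed; a pose out of reach is approached as far as the arm can. A call is refused whole if a number of a shift passes 0.0417 or a number of a turn 7.16, either way. A call with a gripper value outside its range is refused whole. The fingers move at their own pace and stop on an object; the grip force is fixed at half the most. Time passes only in rows, so rows that do not move let the fingers close. It gives the time, the measured TCP pose, the force and the opening at its end, in the units of the state.
- robot.observe(): the state, without advancing time (a new reading comes with each control period).
- cams.grab_frame(name): name is "scene" or "side" or "wrist"; returns the picture (480x640x3 uint8, red, green, blue); there is no depth.
- cams.camera_params(name): a dict with "mtx" (3x3 intrinsics, pixels), "rvec" (rotation vector, rad) and "tvec" (3), from world to camera coordinates, as OpenCV has them; the wrist camera has in their place "T_tool_cam" (4x4, takes a point from camera to tool coordinates, whose origin is the TCP and whose axes are the flange's). Camera axes: x right, y down, z forward; pixel columns grow to the right and rows downward; lengths in m; the calibration is good to about 2 mm. A picture is of the moment at which its call begins: read the wrist's pose just before it. camera_params takes no time and is no camera call.
- robot.finish_job(): hands the job in, once; it reports no verdict.
The state is a dict: "time_s": time; "qpos": joint angles; "qd": joint speeds; "tau": joint torques, N m; "tool_pos": TCP position; "orientation": TCP orientation; "force": force on the tool from outside, world axes, zero at the start; "moment": the same for the moment, N m; "opening": finger opening in m.
Only numpy, scipy, OpenCV 4.12 (cv2) and the standard library are available. Lean on these libraries where they do the work, as an engineer would, in place of code of your own. Each camera call takes 0.05 s, during which the arm holds its last target.

### The job

Take the stack of four loose hydraulic valve modules apart from the top down and lay each one on the board that bears its own outline, upright and lined up with the outline, the pressure reducer with its fat adjuster over the stub of its outline. Set them down gently, never letting one drop or tip over, and leave all four lying still on their outlines.

Things in the scene. Friction and masses are not known exactly. Their poses are not given: they have to be found in the camera images.
- valve_center (a point): Solenoid valve, at the top of the stack: square grey foot 48 x 48 x 24 mm with a narrower square black coil on it, 38 x 38 mm and 46 mm high; 70 mm high in all, about 0.4 kg. Origin on its vertical axis half-way up (35 mm above its underside, so 11 mm above the bottom of the coil); z up, x and y square to its sides. A quarter turn makes no difference.
- reducer_center (a point): Pressure reducer, second from the top: bright steel block 70 (x) x 46 (y) x 42 (z) mm with ONE fat round aluminium adjuster (32 mm diameter, 45 mm long, brass tip 8 mm more) out of its +x end. About 0.45 kg. Origin at the centre of the block, half-way up (21 mm above its underside); z up.
- reducer_knob (a point): Centre of the outer end face of the pressure reducer's fat adjuster, 80 mm along +x from reducer_center. It shows which way round the reducer lies.
- throttle_center (a point): Double throttle, third from the top: dark steel block 70 (x) x 50 (y) x 40 (z) mm with a thin steel stem (14 mm) and a round black knob (28 mm diameter, 18 mm long) at BOTH x ends, 190 mm long over the knobs. About 0.45 kg. Origin at the centre of the block, half-way up (20 mm above its underside); z up; the same either way round.
- check_center (a point): Check-valve block, at the bottom of the stack: plain aluminium block 120 (x) x 54 (y) x 40 (z) mm without knobs, about 0.6 kg. It lies loose on a fixed dark steel manifold, 150 x 50 x 40 mm, that stands on the bench. Origin at its centre, half-way up (20 mm above its underside); z up; the same either way round.
- place_valve (a point): Place of the solenoid valve, outline a 48 x 48 mm square. It is the middle of a dark flat outline (same size and shape as the part's underside view) on the top face of a fixed plywood board 12 mm thick, 100 x 90 mm. Origin on the board's top face (12 mm above the bench) where the centre of the part belongs; x along the outline's length (or, the same, its width), z up.
- place_reducer (a point): Place of the pressure reducer, outline a 70 x 46 mm block with one stub 32 mm wide at one end. It is the middle of a dark flat outline (same size and shape as the part's underside view) on the top face of a fixed plywood board 12 mm thick, 150 x 85 mm. Origin on the board's top face (12 mm above the bench) where the centre of the part's block (not counting the adjuster) belongs; x along the outline's length, +x towards the stub, where the adjuster must point, z up.
- place_throttle (a point): Place of the double throttle, outline a 70 x 50 mm block with a stem and a knob at both ends, 190 mm long. It is the middle of a dark flat outline (same size and shape as the part's underside view) on the top face of a fixed plywood board 12 mm thick, 205 x 85 mm. Origin on the board's top face (12 mm above the bench) where the centre of the part belongs; x along the outline's length, z up.
- place_check (a point): Place of the check-valve block, outline a plain 120 x 54 mm rectangle. It is the middle of a dark flat outline (same size and shape as the part's underside view) on the top face of a fixed plywood board 12 mm thick, 150 x 90 mm. Origin on the board's top face (12 mm above the bench) where the centre of the part belongs; x along the outline's length, z up.
There are look-alikes about, which are no part of the job. What is shaped like the part that bears valve_center but purple is not meant. What is shaped like the part that bears reducer_center but turquoise is not meant.

How it is judged:
On the way, in this order (a step that is already met when the one before it is completed fails the run):
1. the solenoid valve lies released on its own outline (horizontal distance between valve_center and place_valve below 0.014 m and z of valve_center in the frame of place_valve between 0.031 and 0.039 m and angle between valve_center's own z axis and vertical below 0.08 rad and (angle between the x axis of valve_center and the x axis of place_valve, either way round below 0.2 rad or angle between the x axis of valve_center and the x axis of place_valve, either way round above 1.371 rad) and linear speed of valve below 0.02 m/s and contact force between the fingers and valve below 0.1 N), for 0.2 s.
2. the pressure reducer lies released on its own outline (horizontal distance between reducer_center and place_reducer below 0.014 m and z of reducer_center in the frame of place_reducer between 0.017 and 0.025 m and angle between reducer_center's own z axis and vertical below 0.08 rad and angle between the x axis of reducer_center and the x axis of place_reducer, either way round below 0.2 rad and x of reducer_knob in the frame of place_reducer above 0.03 m and linear speed of reducer below 0.02 m/s and contact force between the fingers and reducer below 0.1 N), for 0.2 s.
3. the double throttle lies released on its own outline (horizontal distance between throttle_center and place_throttle below 0.014 m and z of throttle_center in the frame of place_throttle between 0.016 and 0.024 m and angle between throttle_center's own z axis and vertical below 0.08 rad and angle between the x axis of throttle_center and the x axis of place_throttle, either way round below 0.2 rad and linear speed of throttle below 0.02 m/s and contact force between the fingers and throttle below 0.1 N), for 0.2 s.
4. the long check-valve block lies released on its own outline (horizontal distance between check_center and place_check below 0.014 m and z of check_center in the frame of place_check between 0.016 and 0.024 m and angle between check_center's own z axis and vertical below 0.08 rad and angle between the x axis of check_center and the x axis of place_check, either way round below 0.2 rad and linear speed of check below 0.02 m/s and contact force between the fingers and check below 0.1 N), for 0.2 s.
At the end, for the whole second after the job is handed in: Every module upright (0.08 rad), released and still on its own outline board: centre within 14 mm of the outline's, underside within 4 mm of the board, length within 0.2 rad of the outline's (valve: quarter turns allowed), reducer's adjuster towards the stub (all of step 1 and all of step 2 and all of step 3 and all of step 4); the robot touches nothing.
It fails at once if a module is tipped over (more than 0.6 rad) (angle between any of valve_center, reducer_center, throttle_center, check_center's own z axis and vertical above 0.6 rad).
It fails at once if a module is dropped (falls free faster than 0.6 m/s, about 20 mm) ((linear speed of valve above 0.6 m/s and contact force between the fingers and valve below 0.1 N) or (linear speed of reducer above 0.6 m/s and contact force between the fingers and reducer below 0.1 N) or (linear speed of throttle above 0.6 m/s and contact force between the fingers and throttle below 0.1 N) or (linear speed of check above 0.6 m/s and contact force between the fingers and check below 0.1 N)).
It also fails if it takes over 120 s, if anything falls off the work surface, if the arm or the gripper's body presses on something with over 40 N, if the wrist force passes 120 N, or if a joint passes its speed limit or range.

## Working session

There is one attempt and no reset: what is moved stays moved. The work goes in short steps, Python scripts to look and compute and a tool call to move; the robot and the scene stay as the last step left them, time stands still between calls to the robot, and variables do not carry over. Pictures are saved under pics/ and viewed, and the job is handed in when it is done.

Besides the shell and the picture viewer there is one more tool, called after ">>>" as name([rows], argument=value, ...), one row to a line, values as JSON. move_arm: Moves the arm, as the interface text tells. Its arguments: {"type":"object","properties":{"increments":{"type":"array"}},"required":["increments"]}

```bash
ls; mkdir -p pics
python3 - <<'E'
from bench import robot,cams
import cv2
print(robot.observe())
for n in ["scene","side","wrist"]:
    im=cams.grab_frame(n); cv2.imwrite(f"pics/{n}0.png",im[:,:,::-1]); print(n,cams.camera_params(n))
E
```

```text
pics
{'time_s': 0.0, 'qpos': array([-3.77897875e-02,  1.16492319e-01,  1.44227278e+00, -4.09173771e-05,
        1.58399230e+00, -3.77865146e-02]), 'qd': array([ 3.01150120e-04,  9.69728091e-05, -1.15553255e-03, -9.57346816e-06,
       -6.31529917e-04,  4.14512074e-04]), 'tau': array([-2.39607485e-03, -7.21266031e+01, -6.22611737e+01,  7.77577632e-02,
        2.38535833e-02, -2.17692599e-05]), 'tool_pos': array([ 6.74794254e-01, -6.63784623e-06,  2.17896243e-01]), 'orientation': array([[ 3.79076938e-06,  9.99999321e-01, -1.16546249e-03],
       [ 1.00000000e+00, -3.78713512e-06,  3.12051129e-06],
       [ 3.11609540e-06, -1.16546250e-03, -9.99999321e-01]]), 'force': array([1.03418883, 0.1038747 , 0.11052815]), 'moment': array([ 0.01480745, -0.00953052, -0.00540504]), 'opening': 0.0929716455743667}
scene {'mtx': array([[500.03253302,   0.        , 317.98381772],
       [  0.        , 500.03253302, 250.16787432],
       [  0.        ,   0.        ,   1.        ]]), 'rvec': array([ 1.685109  ,  1.88073256, -0.77153921]), 'tvec': array([-0.02987393, -0.26510327,  1.47117983])}
side {'mtx': array([[599.87839477,   0.        , 322.53394732],
       [  0.        , 599.87839477, 240.15876892],
       [  0.        ,   0.        ,   1.        ]]), 'rvec': array([ 0.80611902, -2.52764498,  1.14725472]), 'tvec': array([0.44249529, 0.28305207, 1.22983091])}
wrist {'mtx': array([[356.59631217,   0.        , 316.07362514],
       [  0.        , 356.59631217, 241.64581165],
       [  0.        ,   0.        ,   1.        ]]), 'T_tool_cam': array([[ 5.67132277e-04, -9.69402158e-01, -2.45477359e-01,
         6.66698352e-02],
       [ 9.99999627e-01,  7.09657548e-04, -4.92149229e-04,
        -6.91226171e-05],
       [ 6.51295386e-04, -2.45476989e-01,  9.69402199e-01,
        -1.66172369e-01],
       [ 0.00000000e+00,  0.00000000e+00,  0.00000000e+00,
         1.00000000e+00]])}
```

View pics/scene0.png

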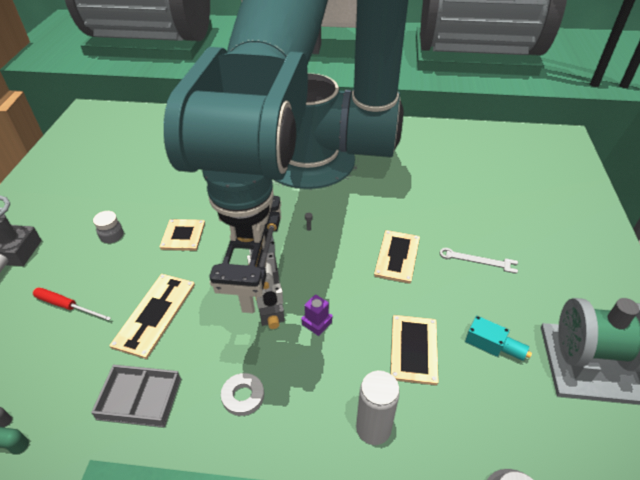

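View pics/side0.png

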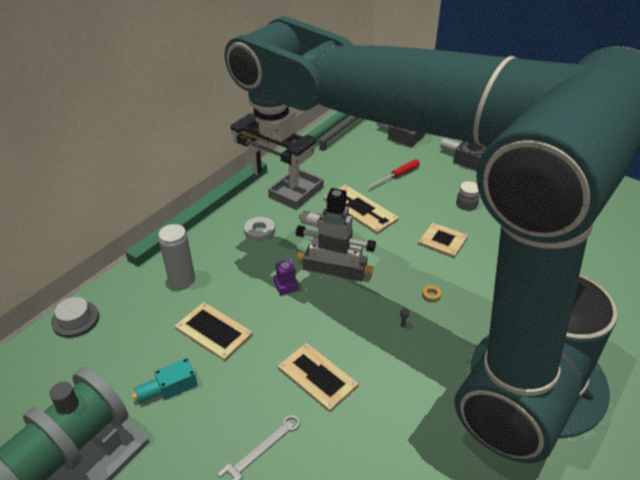

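View pics/wrist0.png

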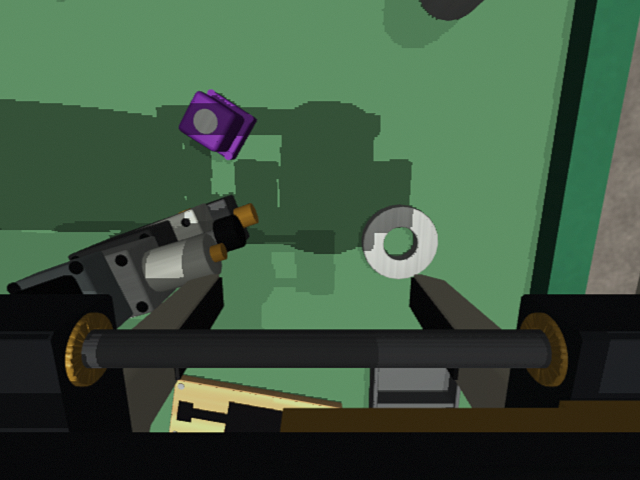

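The scene and side views show the stack partly hidden by the gripper: around (250,285) in scene, (337,235) in side. All four boards are visible in scene: valve (183,234), throttle (155,313), reducer (398,256) and check (414,348). Purple (317,313) and turquoise (497,338) are the decoys. I'll raise the tool and measure the boards.

>>> move_arm([
  [0.093, 0, 0, 0.03, 0],
  [0.093, 0, 0, 0.04, 0],
  [0.093, 0, 0, 0.04, 0],
  [0.093, 0, 0, 0.04, 0],
  [0.093, 0, 0, 0.04, 0],
  [0.093, 0, 0, 0.03, 0],
  [0.093, 0, 0, 0, 0],
])

```text
time_s: 0.73
tool_pos: [0.675, 0.0, 0.4458]
orientation: [[-0.0, 1.0, 0.008], [1.0, 0.0, -0.0], [-0.0, 0.008, -1.0]]
force: [-0.4, -0.8, 0.7]
opening: 0.0931
```

```bash
cat > h.py <<'E'
from bench import robot,cams
import cv2,numpy as np
def cam(n,st=None):
    p=cams.camera_params(n);K=p["mtx"]
    if n!="wrist":
        R,_=cv2.Rodrigues(p["rvec"]);C=-R.T@p["tvec"].ravel();return K,R.T,C
    T=p["T_tool_cam"];Ro=st["orientation"];return K,Ro@T[:3,:3],Ro@T[:3,3]+st["tool_pos"]
def ray(c,uv,z):
    K,R,C=c;uv=np.atleast_2d(uv).astype(float)
    d=np.c_[uv,np.ones(len(uv))]@np.linalg.inv(K).T@R.T
    return C+d*((z-C[2])/d[:,2])[:,None]
def proj(c,X):
    K,R,C=c;q=(np.atleast_2d(X)-C)@R@K.T;return q[:,:2]/q[:,2:]
def grab(n,name):
    st=robot.observe();im=cams.grab_frame(n)[:,:,::-1].copy();cv2.imwrite(f"pics/{name}.png",im);return im,cam(n,st)
def outlines(im,c,z=0.012):
    hsv=cv2.cvtColor(im,cv2.COLOR_BGR2HSV)
    wood=cv2.inRange(hsv,(12,40,150),(32,160,255))
    wood=cv2.morphologyEx(wood,cv2.MORPH_CLOSE,np.ones((3,3)))
    cs,_=cv2.findContours(wood,cv2.RETR_EXTERNAL,cv2.CHAIN_APPROX_NONE)
    out=[]
    for k in cs:
        if cv2.contourArea(k)<400: continue
        m=np.zeros(im.shape[:2],np.uint8);cv2.drawContours(m,[k],-1,255,-1)
        m=cv2.erode(m,np.ones((3,3)))
        dark=((im.max(2)<70)&(m>0)).astype(np.uint8)
        ds,_=cv2.findContours(dark,cv2.RETR_EXTERNAL,cv2.CHAIN_APPROX_NONE)
        if not ds: continue
        d=max(ds,key=cv2.contourArea)
        P=ray(c,d[:,0,:],z)[:,:2]
        B=ray(c,k[:,0,:],z)[:,:2]
        r=cv2.minAreaRect((P*1000).astype(np.float32));b=cv2.minAreaRect((B*1000).astype(np.float32))
        M=cv2.moments((P*1000).astype(np.float32).reshape(-1,1,2));
        print(k[:,0].mean(0).round(),"outl",np.round(r[0],1),np.round(r[1],1),round(r[2],1),"cent",round(M['m10']/M['m00'],1),round(M['m01']/M['m00'],1),"board",np.round(b[0],1),np.round(b[1],1),round(b[2],1))
E
python3 - <<'E'
from h import *
for n in ["scene","side"]:
    print(n);outlines(cv2.imread(f"pics/{n}0.png"),cam(n))
for n in ["scene","side","wrist"]: grab(n,n+"1")
E
```

```text
scene
[414. 349.] outl [623.7 295.4] [ 49.3 114.8] 88.9 cent 623.9 295.2 board [626.9 295.1] [ 91.3 155.6] 88.8
[152. 316.] outl [ 595.5 -257.6] [ 44.7 184.6] 78.6 cent 596.2 -257.7 board [ 598. -256.] [ 87.4 209.2] 78.3
[397. 256.] outl [367.8 261.1] [ 39.8 107.2] 80.9 cent 362.6 262.0 board [370.2 261. ] [ 86.  155.3] 81.3
[182. 234.] outl [ 350.5 -270. ] [39.6 41.9] 3.1 cent 350.6 -270.2 board [ 354.2 -268.9] [105.7  92. ] 3.6
side
[318. 375.] outl [371.6 260.3] [ 41.7 111.2] 81.5 cent 365.9 261.1 board [370.9 261.1] [ 85.5 150.6] 81.4
[213. 329.] outl [627.8 294.6] [ 49.7 114.9] 89.1 cent 627.6 294.6 board [627.3 295.6] [ 90.7 150.7] 88.7
[443. 238.] outl [ 355.3 -270.9] [42.3 38.7] 3.6 cent 355.3 -270.7 board [ 354.4 -269.2] [100.   91.3] 3.8
```

View images.

View pics/scene1.png

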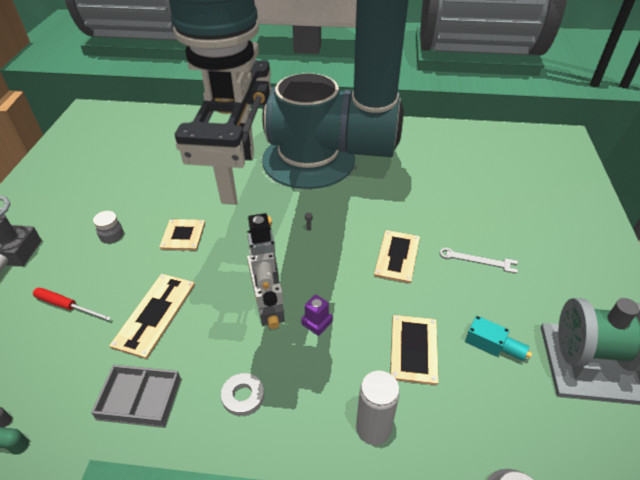

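View pics/side1.png

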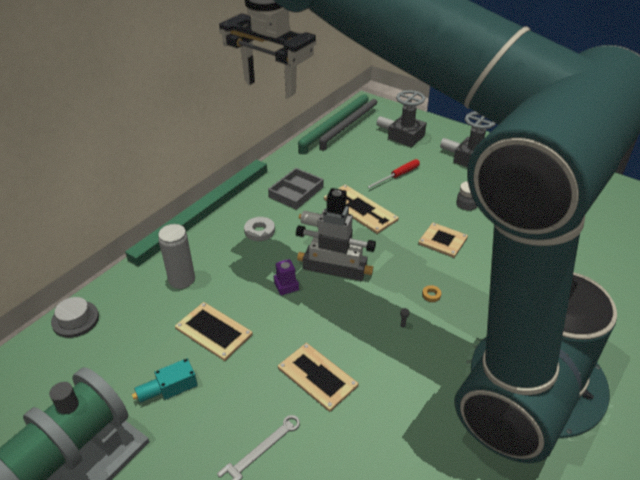

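View pics/wrist1.png

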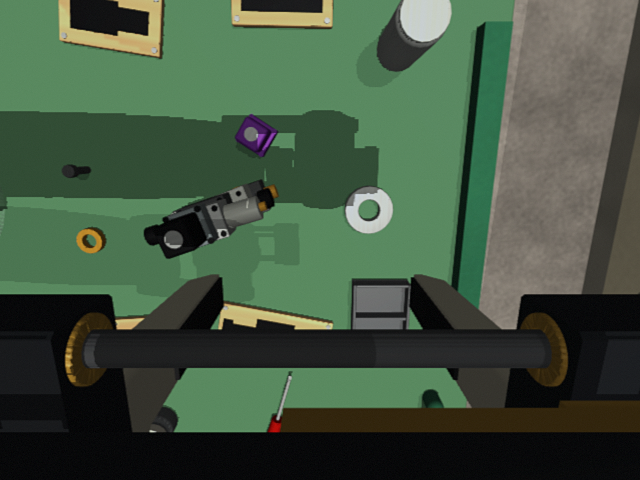

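Run:
```python
import cv2,numpy as np
s=cv2.imread("pics/scene1.png");d=cv2.imread("pics/side1.png");w=cv2.imread("pics/wrist1.png")
f=lambda a,x,y:cv2.resize(a[y:y+75,x:x+100],(400,300),interpolation=cv2.INTER_NEAREST)
cv2.imwrite("pics/z1.png",np.vstack([np.hstack([f(s,350,220),f(d,270,335)]),np.hstack([f(w,50,0),f(w,140,170)])]))
f=lambda a,x,y:cv2.resize(a[y:y+120,x:x+100],(400,480),interpolation=cv2.INTER_NEAREST)
cv2.imwrite("pics/z2.png",np.hstack([f(s,220,210),f(d,285,175)]))
```

```text
(no output)
```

View pics/z1.png

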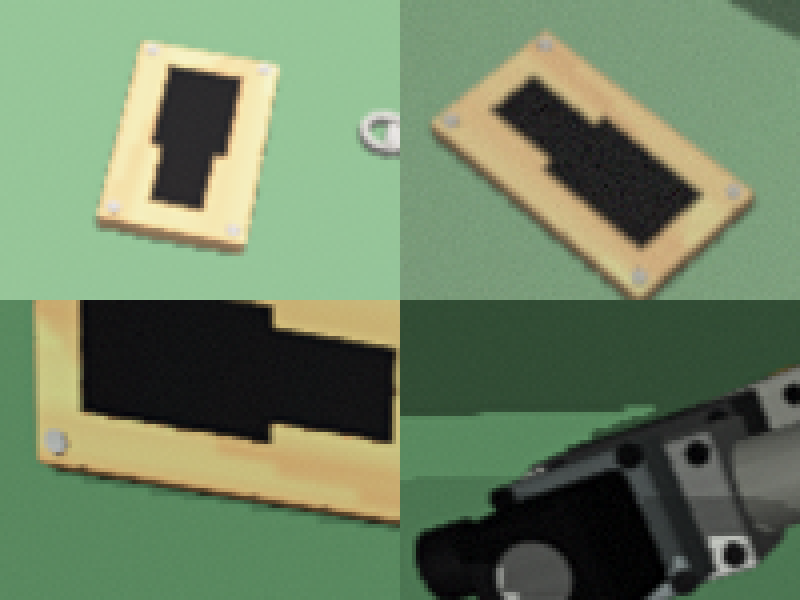

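View pics/z2.png

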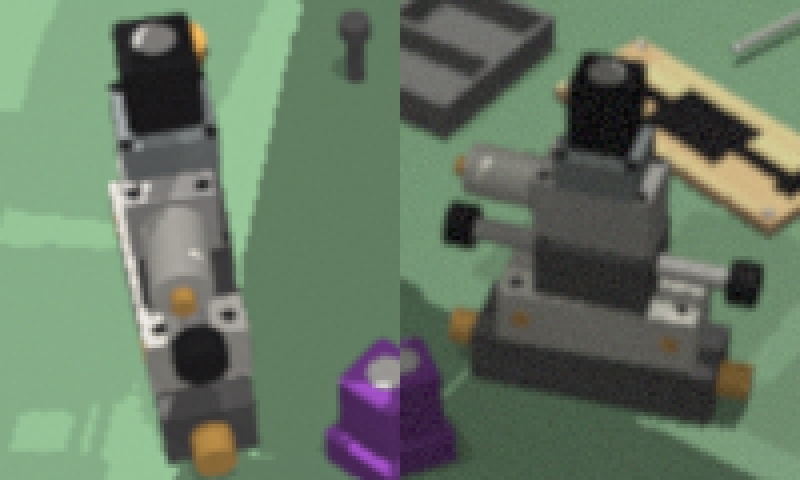

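Run:
```python
from h import *
st=robot.observe()
cs=[cam("scene"),cam("side"),cam("wrist",st)]
uv=[(258.7,219.5),(336.7,193),(173.7,237.5)]
def tri(cs,uv):
    A=np.zeros((3,3));b=np.zeros(3)
    for c,p in zip(cs,uv):
        d=ray(c,[p],0.0)[0]-c[2];d/=np.linalg.norm(d);M=np.eye(3)-np.outer(d,d);A+=M;b+=M@c[2]
    return np.linalg.solve(A,b)
print(tri(cs,uv),tri(cs[:2],uv[:2]))
for c,p in zip(cs,uv):print(ray(c,[p],0.232), c[2])
```

```text
[ 0.52140545 -0.02257005  0.23312892] [ 0.52077421 -0.02220207  0.23339812]
[[ 0.51968007 -0.02223947  0.232     ]] [1.20399562 0.17330226 0.86942691]
[[ 0.52185809 -0.02435714  0.232     ]] [-0.06634923  0.85924593  1.02259417]
[[ 0.52186313 -0.02309744  0.232     ]] [0.67518365 0.06665044 0.60404529]
```

>>> move_arm([
  [0.093, -0.02, -0.005, 0, -6.5],
  [0.093, -0.02, -0.005, 0, -6.5],
  [0.093, -0.02, -0.005, 0, -6.5],
  [0.093, -0.02, -0.005, 0, -6.5],
  [0.093, -0.02, -0.005, 0, -6.5],
  [0.093, -0.02, -0.005, 0, -6.5],
  [0.093, -0.02, -0.005, 0, -6.5],
  [0.093, -0.02, -0.005, 0, -6.5],
])

```text
time_s: 1.55
tool_pos: [0.5139, -0.0401, 0.4367]
orientation: [[0.791, 0.611, -0.003], [0.611, -0.791, 0.0], [-0.002, -0.002, -1.0]]
force: [-0.1, -0.3, 0.1]
opening: 0.0927
```

>>> move_arm([
  [0.093, -0.02, -0.005, 0, -6.5],
  [0.093, -0.015, 0, 0, -6.5],
  [0.093, 0, 0, 0, 0],
  [0.093, 0, 0, 0, 0],
])

```text
time_s: 1.88
tool_pos: [0.4797, -0.045, 0.4378]
orientation: [[0.905, 0.425, -0.001], [0.425, -0.905, 0.0], [-0.001, -0.0, -1.0]]
force: [-0.5, 0.4, 0.5]
opening: 0.0926
```

Run:
```python
from h import *
print(robot.observe()["qpos"].round(3))
grab("wrist","w2")
```

```text
[-0.147 -0.272  1.454  0.     1.96   0.986]
```

View pics/w2.png

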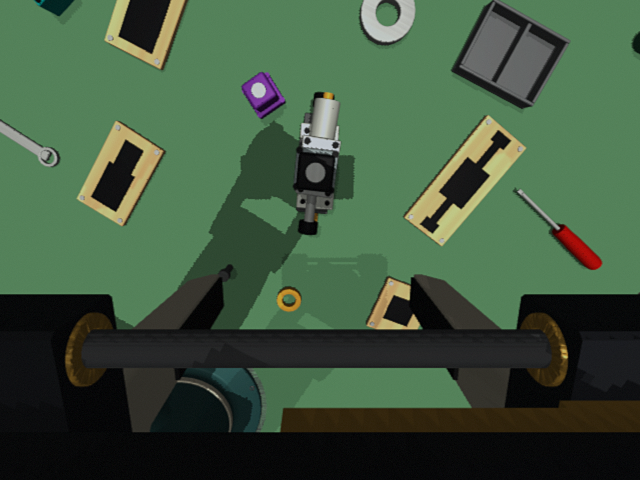

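Run:
```python
from h import *
im=cv2.imread("pics/w2.png");c=cam("wrist",robot.observe())
outlines(im,c)
x,y=270,80
cv2.imwrite("pics/z3.png",cv2.resize(im[y:y+165,x:x+90],None,fx=3.6,fy=3.6,interpolation=cv2.INTER_CUBIC))
m=((im.max(2)<40)).astype(np.uint8);m=cv2.morphologyEx(m,cv2.MORPH_OPEN,np.ones((5,5)))
for k in cv2.findContours(m,cv2.RETR_EXTERNAL,cv2.CHAIN_APPROX_NONE)[0]:
    b=cv2.boundingRect(k)
    if 270<b[0]<350 and b[1]<240: print(b,cv2.minAreaRect((ray(c,k[:,0],.232)[:,:2]*1000).astype(np.float32)),cv2.minAreaRect(k))
```

```text
[119. 173.] outl [369.  259.3] [ 44.9 114. ] 81.3 cent 364.3 260.1 board [369.6 258.8] [ 83.8 148.7] 81.4
[465. 181.] outl [ 598.4 -258.5] [ 48.8 188.4] 78.8 cent 598.8 -258.6 board [ 598.2 -258.1] [ 84.  203.7] 78.6
(299, 221, 18, 14) ((465.9588928222656, -42.44857406616211), (14.14467716217041, 18.162534713745117), 24.545120239257812) ((307.5, 227.5), (13.0, 17.0), 90.0)
(294, 147, 41, 48) ((522.9065551757812, -24.648265838623047), (44.61253356933594, 41.09736251831055), 19.54417610168457) ((314.9034423828125, 170.65863037109375), (39.61269760131836, 44.84456253051758), 4.763641834259033)
(315, 93, 8, 5) ((590.1581420898438, 3.3725106716156006), (3.6389641761779785, 6.826027870178223), 25.21736717224121) ((318.5, 95.0), (4.0, 7.0), 90.0)
```

View pics/z3.png

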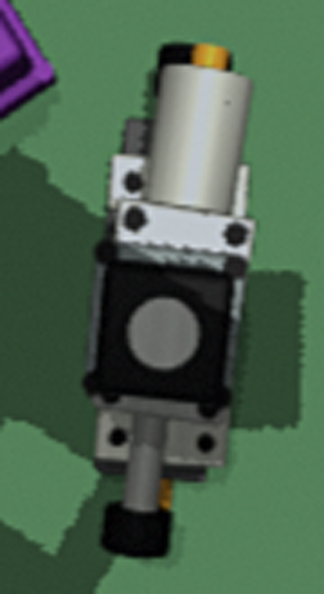

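Run:
```python
from h import *
c=cam("wrist",robot.observe()); print(ray(c,[(315.8,172.5)],.232))
```

```text
[[ 0.52188806 -0.02585787  0.232     ]]
```

>>> move_arm([
  [0.093, 0.01, 0.005, -0.02, -1.2],
  [0.093, 0.01, 0.005, -0.02, -1.2],
  [0.093, 0.01, 0.005, -0.02, -1.2],
  [0.093, 0.01, 0.005, -0.02, -1.2],
  [0.093, 0, 0, -0.02, 0],
  [0.093, 0, 0, -0.02, 0],
  [0.093, 0, 0, -0.02, 0],
  [0.093, 0, 0, 0, 0],
])

```text
time_s: 2.6
tool_pos: [0.5197, -0.0247, 0.2935]
orientation: [[0.937, 0.348, -0.007], [0.348, -0.937, 0.001], [-0.006, -0.003, -1.0]]
force: [-0.4, -0.2, -0.3]
opening: 0.0929
```

>>> move_arm([
  [0.093, 0.002, 0, -0.02, 0],
  [0.093, 0, 0, -0.02, 0],
  [0.093, 0, 0, -0.02, 0],
  [0.093, 0, 0, -0.02, 0],
  [0.093, 0, 0, -0.015, 0],
  [0.093, 0, 0, 0, 0],
  [0.093, 0, 0, 0, 0],
])

```text
time_s: 3.18
tool_pos: [0.5222, -0.0249, 0.2038]
orientation: [[0.938, 0.346, -0.001], [0.346, -0.938, 0.0], [-0.001, -0.0, -1.0]]
force: [-0.5, -0.2, 0.9]
opening: 0.093
```

Run:
```python
from h import *
for n in ["scene","side"]: im,c=grab(n,n+"2")
```

```text
(no output)
```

View pics/side2.png

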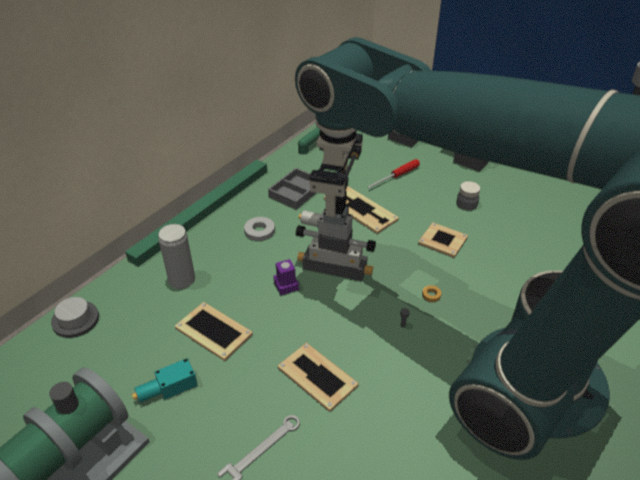

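The gripper straddles the coil, with the fingers at (330,190) in the side view. I'll lower it 7 mm and grip.

>>> move_arm([
  [0.093, 0, 0, -0.007, 0],
  [0.03, 0, 0, 0, 0],
  [0.03, 0, 0, 0, 0],
  [0.03, 0, 0, 0, 0],
  [0.03, 0, 0, 0, 0],
  [0.03, 0, 0, 0, 0],
  [0.03, 0, 0, 0, 0],
  [0.03, 0, 0, 0, 0],
])

```text
time_s: 3.95
tool_pos: [0.522, -0.025, 0.1967]
orientation: [[0.938, 0.345, 0.0], [0.345, -0.938, -0.0], [0.0, 0.0, -1.0]]
force: [-0.7, 0.6, 0.5]
opening: 0.051
```

>>> move_arm([
  [0.03, 0, 0, 0, 0],
  [0.03, 0, 0, 0, 0],
  [0.03, 0, 0, 0, 0],
])

```text
time_s: 4.2
tool_pos: [0.522, -0.0249, 0.1967]
orientation: [[0.938, 0.345, -0.0], [0.345, -0.938, 0.0], [0.0, -0.0, -1.0]]
force: [-0.9, 0.9, 0.5]
opening: 0.0378
```

>>> move_arm([
  [0.03, 0, 0, 0, 0],
  [0.03, 0, 0, 0.01, 0],
  [0.03, 0, 0, 0.02, 0],
  [0.03, 0, 0, 0.02, 0],
  [0.03, -0.01, -0.015, 0.01, 0],
  [0.03, -0.02, -0.03, 0, -2],
  [0.03, -0.02, -0.03, 0, -3],
  [0.03, -0.02, -0.03, 0, -3],
])

```text
time_s: 4.87
tool_pos: [0.451, -0.1308, 0.2573]
orientation: [[0.978, 0.21, 0.0], [0.21, -0.978, -0.0], [0.0, 0.0, -1.0]]
force: [1.0, -1.3, -1.9]
opening: 0.0379
```

>>> move_arm([
  [0.03, -0.02, -0.03, -0.01, -3],
  [0.03, -0.02, -0.03, -0.02, -3],
  [0.03, -0.02, -0.03, -0.02, -2.7],
  [0.03, -0.02, -0.025, -0.02, 0],
  [0.03, -0.015, -0.02, -0.02, 0],
  [0.03, -0.003, -0.005, -0.015, 0],
  [0.03, 0, 0, 0, 0],
  [0.03, 0, 0, 0, 0],
])

```text
time_s: 5.53
tool_pos: [0.3538, -0.27, 0.152]
orientation: [[0.998, 0.06, -0.001], [0.06, -0.998, 0.001], [-0.001, -0.001, -1.0]]
force: [-0.2, -0.1, -2.0]
opening: 0.0379
```

Run:
```python
from h import *
for n in ["scene","side"]: im,c=grab(n,n+"3")
a=cv2.imread("pics/scene3.png")[180:280,130:230];b=cv2.imread("pics/side3.png")[180:280,400:500]
cv2.imwrite("pics/z4.png",cv2.resize(np.hstack([a,b]),None,fx=4,fy=4))
```

```text
(no output)
```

View pics/z4.png

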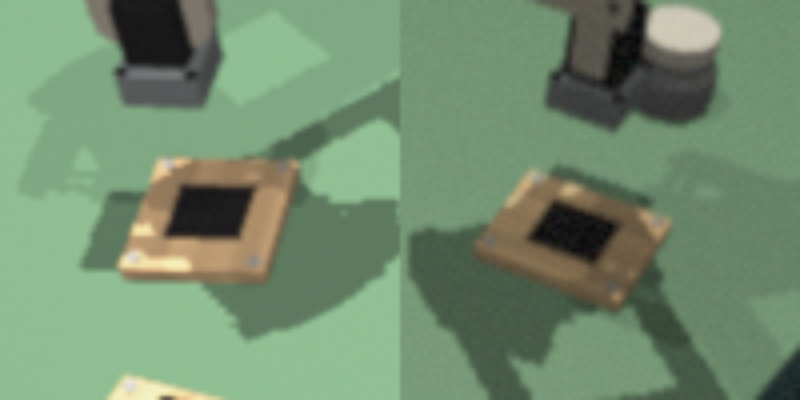

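The valve hangs upright above its board, aligned with the outline. Lowering it.

>>> move_arm([
  [0.03, 0, 0, -0.02, 0],
  [0.03, 0, 0, -0.025, 0],
  [0.03, 0, 0, -0.025, 0],
  [0.03, 0, 0, -0.015, 0],
  [0.03, 0, 0, -0.01, 0],
  [0.03, 0, 0, -0.005, 0],
  [0.03, 0, 0, 0, 0],
  [0.03, 0, 0, 0, 0],
])

```text
time_s: 6.3
tool_pos: [0.3547, -0.2702, 0.0528]
orientation: [[0.998, 0.062, 0.001], [0.062, -0.998, -0.001], [0.001, 0.001, -1.0]]
force: [0.2, -0.6, -2.2]
opening: 0.0376
```

>>> move_arm([
  [0.03, 0, 0, -0.002, 0],
  [0.03, 0, 0, 0, 0],
  [0.03, 0, 0, 0, 0],
])

```text
time_s: 6.55
tool_pos: [0.3542, -0.2702, 0.0502]
orientation: [[0.998, 0.061, 0.001], [0.061, -0.998, -0.001], [0.001, 0.001, -1.0]]
force: [-0.4, 0.2, -2.9]
opening: 0.0381
```

Run:
```python
from h import *
for n in ["scene","side"]: im,c=grab(n,n+"4")
a=cv2.imread("pics/scene4.png")[180:280,130:230];b=cv2.imread("pics/side4.png")[180:280,400:500]
cv2.imwrite("pics/z5.png",cv2.resize(np.hstack([a,b]),None,fx=4,fy=4))
```

```text
(no output)
```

View pics/z5.png

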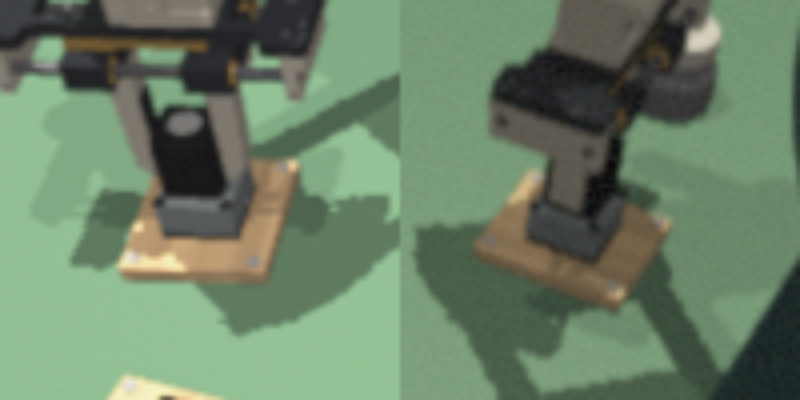

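>>> move_arm([
  [0.03, 0, 0, -0.001, 0],
  [0.03, 0, 0, -0.001, 0],
  [0.03, 0, 0, -0.001, 0],
  [0.03, 0, 0, 0, 0],
  [0.03, 0, 0, 0, 0],
])

```text
time_s: 7.07
tool_pos: [0.354, -0.27, 0.0467]
orientation: [[0.998, 0.061, 0.0], [0.061, -0.998, -0.0], [0.0, 0.0, -1.0]]
force: [-0.9, 0.8, -1.7]
opening: 0.0379
```

>>> move_arm([
  [0.03, 0, 0, -0.001, 0],
  [0.03, 0, 0, 0, 0],
  [0.03, 0, 0, 0, 0],
])

```text
time_s: 7.32
tool_pos: [0.3541, -0.27, 0.0466]
orientation: [[0.998, 0.061, 0.0], [0.061, -0.998, 0.0], [0.0, -0.0, -1.0]]
force: [-5.8, 5.5, 11.9]
opening: 0.0382
```

>>> move_arm([
  [0.05, 0, 0, 0.0005, 0],
  [0.06, 0, 0, 0, 0],
  [0.07, 0, 0, 0, 0],
  [0.07, 0, 0, 0, 0],
  [0.07, 0, 0, 0, 0],
  [0.07, 0, 0, 0, 0],
  [0.07, 0, 0, 0, 0],
  [0.07, 0, 0, 0, 0],
])

```text
time_s: 7.98
tool_pos: [0.354, -0.27, 0.0461]
orientation: [[0.998, 0.061, -0.0], [0.061, -0.998, 0.0], [-0.0, -0.0, -1.0]]
force: [-0.6, 0.8, 0.2]
opening: 0.0698
```

>>> move_arm([
  [0.093, 0, 0, 0.01, 0],
  [0.093, 0, 0, 0.02, 0],
  [0.093, 0, 0, 0.03, 0],
  [0.093, 0, 0, 0.03, 0],
  [0.093, 0, 0, 0.03, 0],
  [0.093, 0, 0, 0.03, 0],
  [0.093, 0, 0, 0.03, 0],
  [0.093, 0, 0, 0.03, 0],
])

```text
time_s: 8.65
tool_pos: [0.3537, -0.2698, 0.2586]
orientation: [[0.998, 0.061, 0.001], [0.061, -0.998, -0.001], [0.001, 0.001, -1.0]]
force: [0.6, -1.0, 0.1]
opening: 0.0929
```

>>> move_arm([
  [0.093, 0.012, 0.02, 0.03, 2],
  [0.093, 0.018, 0.032, 0.03, 2.4],
  [0.093, 0.018, 0.032, 0.03, 2.4],
  [0.093, 0.018, 0.032, 0.02, 2.4],
  [0.093, 0.018, 0.032, 0.02, 2.4],
  [0.093, 0.018, 0.032, 0, 2.4],
  [0.093, 0.018, 0.032, 0, 2.7],
  [0.093, 0.006, 0.013, 0, 0],
])

```text
time_s: 9.32
tool_pos: [0.4766, -0.0497, 0.3795]
orientation: [[0.937, 0.35, 0.001], [0.35, -0.937, 0.001], [0.001, -0.0, -1.0]]
force: [-0.2, -0.0, -1.0]
opening: 0.0931
```

>>> move_arm([
  [0.093, 0, 0, 0, 0],
  [0.093, 0, 0, 0, 0],
])

```text
time_s: 9.48
tool_pos: [0.4755, -0.0524, 0.3792]
orientation: [[0.938, 0.347, -0.0], [0.347, -0.938, -0.0], [-0.0, 0.0, -1.0]]
force: [-0.6, -1.2, 1.3]
opening: 0.0929
```

Run:
```python
from h import *
print(robot.observe()["tool_pos"])
im,c=grab("wrist","w5")
x,y=260,60
cv2.imwrite("pics/z6.png",cv2.resize(im[y:y+200,x:x+120],None,fx=3,fy=3,interpolation=cv2.INTER_CUBIC))
for n in ["scene","side"]: grab(n,n+"5")
a=cv2.imread("pics/scene5.png")[180:330,130:330];b=cv2.imread("pics/side5.png")[150:300,285:485]
cv2.imwrite("pics/z7.png",cv2.resize(np.vstack([a,b]),None,fx=2,fy=2))
```

```text
[ 0.47545992 -0.05238688  0.37922074]
```

View pics/z6.png

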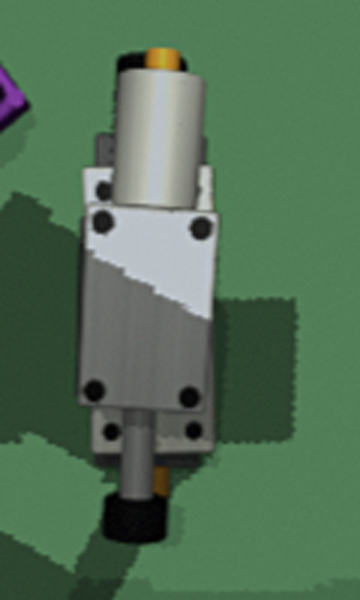

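View pics/z7.png

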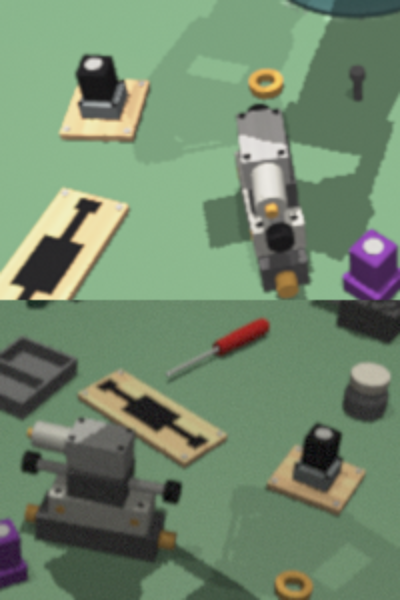

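View pics/w5.png

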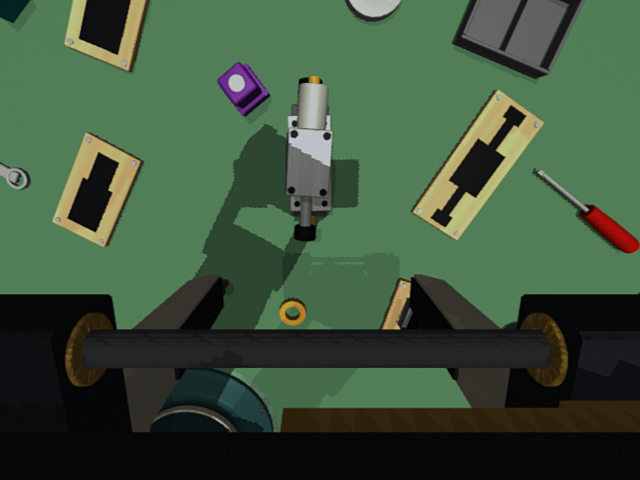

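The valve stands on its board, on the outline. The reducer's top face has screws at zoom pixels (102,222), (201,229), (94,391) and (189,397); I'll use these for its pose.

Run:
```python
from h import *
im=cv2.imread("pics/w5.png");c=cam("wrist",robot.observe());outlines(im,c)
S=np.array([(102,222),(201,229),(94,391),(189,397)])/3+[260,60]
P=ray(c,S,.162)[:,:2]*1000;print(P.round(1),P.mean(0).round(1))
for a,b in((2,0),(3,1),(0,1),(2,3)):
    d=P[b]-P[a];print(np.hypot(*d).round(1),np.degrees(np.arctan2(d[1],d[0])).round(1))
S=np.array([(90,205),(217,213),(208,410),(79,404)])/3+[260,60]
P=ray(c,S,.162)[:,:2]*1000;print(P.round(1),P.mean(0).round(1),cv2.minAreaRect(P.astype(np.float32)))
```

```text
[ 95. 190.] outl [369.9 258.1] [ 45.4 114.1] 81.1 cent 364.8 259.0 board [370.4 257.6] [ 83.5 148.3] 81.0
[478. 165.] outl [ 596.9 -260.7] [ 49.  189.1] 78.5 cent 597.2 -260.8 board [ 596.8 -260.3] [ 84.  203.7] 78.3
[[546.9  -4.2]
 [556.4 -37. ]
 [491.4 -20.6]
 [501.  -53.2]] [523.9 -28.8]
57.9 16.5
57.7 16.3
34.1 -73.7
34.0 -73.4
[[550.7   1.5]
 [563.2 -40.3]
 [499.  -61.2]
 [485.1 -17.1]] [524.5 -29.3] ((524.5703125, -28.926136016845703), (68.12714385986328, 46.21402359008789), 17.498567581176758)
```

>>> move_arm([
  [0.093, 0.0145, 0.0065, -0.01, -1],
  [0.093, 0.015, 0.0075, -0.02, -1],
  [0.093, 0.015, 0.0075, -0.03, -1],
  [0.093, 0.01, 0.005, -0.03, -0.8],
  [0.093, 0, 0, -0.03, 0],
  [0.093, 0, 0, -0.03, 0],
  [0.093, 0, 0, -0.02, 0],
  [0.093, 0, 0, -0.01, 0],
])

```text
time_s: 10.3
tool_pos: [0.5289, -0.0274, 0.1959]
orientation: [[0.96, 0.281, -0.003], [0.281, -0.96, 0.0], [-0.003, -0.001, -1.0]]
force: [0.2, -0.3, -0.0]
opening: 0.0925
```

>>> move_arm([
  [0.093, 0, 0, -0.02, 0],
  [0.093, 0, 0, -0.02, 0],
  [0.093, 0, 0, -0.01, 0],
  [0.093, 0, 0, 0, 0],
  [0.093, 0, 0, 0, 0],
])

```text
time_s: 10.72
tool_pos: [0.5302, -0.0269, 0.1497]
orientation: [[0.96, 0.282, 0.0], [0.282, -0.96, -0.0], [0.0, 0.0, -1.0]]
force: [0.7, -0.7, 0.9]
opening: 0.0932
```

Run:
```python
from h import *
for n in ["scene","side"]: grab(n,n+"6")
a=cv2.imread("pics/scene6.png")[180:330,130:330];b=cv2.imread("pics/side6.png")[150:300,245:445]
cv2.imwrite("pics/z8.png",cv2.resize(np.vstack([a,b]),None,fx=2,fy=2))
```

```text
(no output)
```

View pics/z8.png

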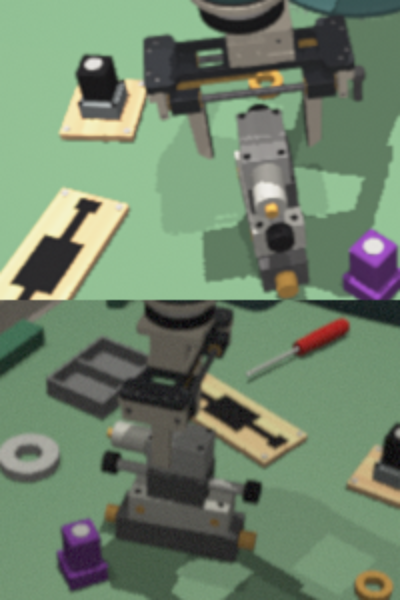

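The fingers straddle the reducer block. Descending and closing.

>>> move_arm([
  [0.093, 0, 0, -0.015, 0],
  [0.093, 0, 0, -0.008, 0],
  [0.08, 0, 0, 0, 0],
  [0.04, 0, 0, 0, 0],
  [0.04, 0, 0, 0, 0],
  [0.04, 0, 0, 0, 0],
  [0.04, 0, 0, 0, 0],
  [0.04, 0, 0, 0, 0],
])

```text
time_s: 11.48
tool_pos: [0.5302, -0.0265, 0.1262]
orientation: [[0.959, 0.282, 0.001], [0.282, -0.959, -0.0], [0.001, 0.0, -1.0]]
force: [-0.3, 0.1, 0.6]
opening: 0.0573
```

>>> move_arm([
  [0.04, 0, 0, 0, 0],
  [0.04, 0, 0, 0, 0],
  [0.04, 0, 0, 0, 0],
  [0.04, 0, 0, 0, 0],
  [0.04, 0, 0, 0, 0],
  [0.04, 0, 0, 0, 0],
])

```text
time_s: 11.98
tool_pos: [0.5301, -0.0264, 0.1259]
orientation: [[0.959, 0.282, 0.0], [0.282, -0.959, 0.0], [0.0, -0.0, -1.0]]
force: [-1.3, 2.2, 4.3]
opening: 0.0457
```

Run:
```python
from h import *
s=robot.observe();print(s["opening"],s["force"],s["tool_pos"])
```

```text
0.045712330604170064 [-1.27337689  2.20666017  4.26699864] [ 0.53013388 -0.02640046  0.12593545]
```

>>> move_arm([
  [0.04, 0, 0, 0.005, 0],
  [0.04, 0, 0, 0.01, 0],
  [0.04, 0, 0, 0.015, 0],
  [0.04, 0, 0, 0.015, 0],
  [0.04, 0, 0, 0.01, 0],
  [0.04, 0, 0, 0, 0],
])

```text
time_s: 12.48
tool_pos: [0.5307, -0.0267, 0.1832]
orientation: [[0.959, 0.282, 0.003], [0.282, -0.959, -0.0], [0.002, 0.001, -1.0]]
force: [1.0, 0.9, -5.5]
opening: 0.046
```

Run:
```python
from h import *
for n in ["scene","side"]: grab(n,n+"7")
a=cv2.imread("pics/scene7.png")[180:330,130:330];b=cv2.imread("pics/side7.png")[150:300,245:445]
cv2.imwrite("pics/z9.png",cv2.resize(np.vstack([a,b]),None,fx=2,fy=2))
```

```text
(no output)
```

View pics/z9.png

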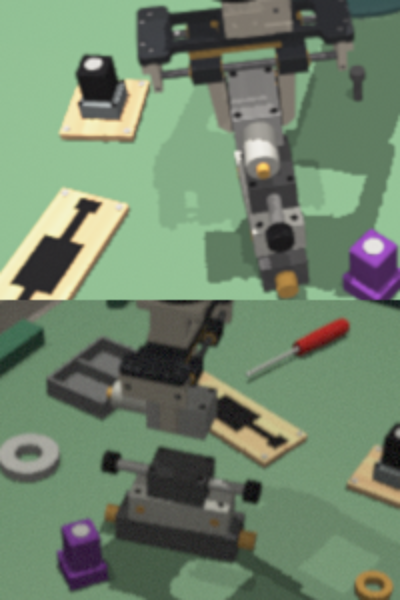

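>>> move_arm([
  [0.04, -0.009, 0.015, 0, -1],
  [0.04, -0.018, 0.03, 0, -2.8],
  [0.04, -0.018, 0.03, 0, -2.8],
  [0.04, -0.018, 0.03, 0, -2.8],
  [0.04, -0.018, 0.03, 0, -2.8],
  [0.04, -0.018, 0.03, 0, -2.8],
  [0.04, -0.018, 0.03, 0, -2.8],
  [0.04, -0.018, 0.03, 0, -2.8],
])

```text
time_s: 13.25
tool_pos: [0.3935, 0.1995, 0.1797]
orientation: [[0.997, -0.076, -0.001], [-0.076, -0.997, -0.0], [-0.001, 0.001, -1.0]]
force: [0.5, 0.6, -6.2]
opening: 0.0463
```

>>> move_arm([
  [0.04, -0.018, 0.03, -0.01, -2.8],
  [0.04, -0.0155, 0.023, -0.02, -1.8],
  [0.04, -0.008, 0.011, -0.02, 0],
  [0.04, 0, 0, -0.02, 0],
  [0.04, 0, 0, -0.015, 0],
  [0.04, 0, 0, -0.01, 0],
  [0.04, 0, 0, 0, 0],
])

```text
time_s: 13.83
tool_pos: [0.3524, 0.2618, 0.083]
orientation: [[0.988, -0.153, -0.003], [-0.153, -0.988, -0.002], [-0.003, 0.003, -1.0]]
force: [-0.0, 0.5, -6.5]
opening: 0.0458
```

Run:
```python
from h import *
for n in ["scene","side"]: grab(n,n+"8")
a=cv2.imread("pics/scene8.png")[170:320,300:500];b=cv2.imread("pics/side8.png")[270:420,220:420]
cv2.imwrite("pics/z10.png",cv2.resize(np.vstack([a,b]),None,fx=2,fy=2))
```

```text
(no output)
```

View pics/z10.png

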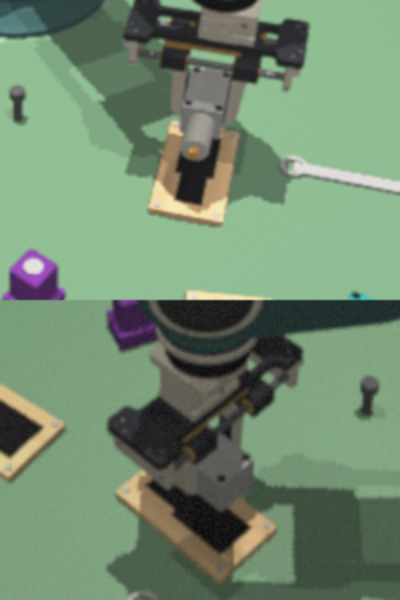

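The reducer hangs level over its outline with the adjuster towards the stub. Lowering it.

>>> move_arm([
  [0.04, 0, 0, -0.015, 0],
  [0.04, 0, 0, -0.015, 0],
  [0.04, 0, 0, -0.015, 0],
  [0.04, 0, 0, -0.01, 0],
  [0.04, 0, 0, -0.003, 0],
  [0.04, 0, 0, 0, 0],
  [0.04, 0, 0, 0, 0],
])

```text
time_s: 14.52
tool_pos: [0.354, 0.2627, 0.0287]
orientation: [[0.988, -0.153, 0.001], [-0.153, -0.988, 0.001], [0.001, -0.001, -1.0]]
force: [0.8, 0.8, -5.4]
opening: 0.0461
```

>>> move_arm([
  [0.04, 0, 0, -0.001, 0],
  [0.04, 0, 0, -0.001, 0],
  [0.04, 0, 0, -0.001, 0],
  [0.04, 0, 0, 0, 0],
  [0.04, 0, 0, 0, 0],
])

```text
time_s: 14.93
tool_pos: [0.3535, 0.2625, 0.0248]
orientation: [[0.988, -0.153, 0.0], [-0.153, -0.988, 0.0], [0.0, -0.0, -1.0]]
force: [-0.1, -0.7, -6.8]
opening: 0.0459
```

Run:
```python
from h import *
for n in ["scene","side"]: grab(n,n+"9")
a=cv2.imread("pics/scene9.png")[170:320,300:500];b=cv2.imread("pics/side9.png")[300:420,240:400]
cv2.imwrite("pics/z11.png",np.vstack([cv2.resize(a,(400,300)),cv2.resize(b,(400,300))]))
```

```text
(no output)
```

View pics/z11.png

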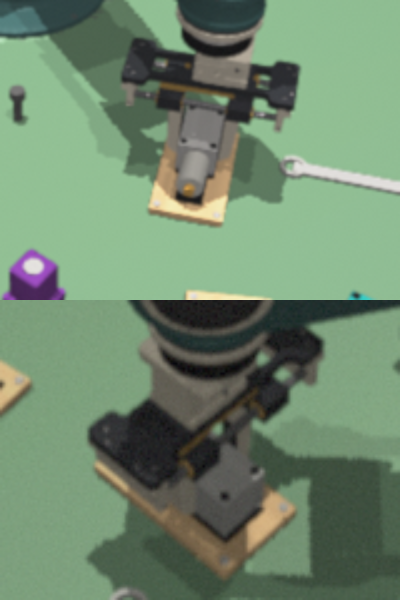

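>>> move_arm([
  [0.04, 0, 0, -0.002, 0],
  [0.04, 0, 0, -0.001, 0],
  [0.04, 0, 0, -0.001, 0],
  [0.04, 0, 0, -0.001, 0],
  [0.04, 0, 0, 0, 0],
  [0.04, 0, 0, 0, 0],
])

```text
time_s: 15.53
tool_pos: [0.3535, 0.2625, 0.0197]
orientation: [[0.988, -0.153, -0.0], [-0.153, -0.988, -0.0], [-0.0, 0.0, -1.0]]
force: [0.2, 0.7, -5.9]
opening: 0.046
```

>>> move_arm([
  [0.04, 0, 0, -0.001, 0],
  [0.04, 0, 0, 0, 0],
  [0.04, 0, 0, 0, 0],
])

```text
time_s: 15.78
tool_pos: [0.3535, 0.2625, 0.0187]
orientation: [[0.988, -0.153, -0.0], [-0.153, -0.988, -0.0], [-0.0, 0.0, -1.0]]
force: [0.1, 0.5, -6.5]
opening: 0.0462
```

>>> move_arm([
  [0.04, 0, 0, -0.001, 0],
  [0.04, 0, 0, 0, 0],
  [0.04, 0, 0, 0, 0],
])

```text
time_s: 16.03
tool_pos: [0.3537, 0.2626, 0.018]
orientation: [[0.988, -0.153, 0.0], [-0.153, -0.988, 0.0], [0.0, -0.0, -1.0]]
force: [0.3, -0.0, -3.3]
opening: 0.0458
```

>>> move_arm([
  [0.04, 0, 0, -0.0005, 0],
  [0.04, 0, 0, 0, 0],
  [0.055, 0, 0, 0, 0],
  [0.06, 0, 0, 0, 0],
  [0.07, 0, 0, 0, 0],
  [0.093, 0, 0, 0, 0],
  [0.093, 0, 0, 0, 0],
  [0.093, 0, 0, 0, 0],
])

```text
time_s: 16.7
tool_pos: [0.3535, 0.2625, 0.0172]
orientation: [[0.988, -0.153, 0.0], [-0.153, -0.988, 0.0], [0.0, -0.0, -1.0]]
force: [-0.5, -0.4, 0.0]
opening: 0.0811
```

>>> move_arm([
  [0.093, 0, 0, 0.01, 0],
  [0.093, 0, 0, 0.02, 0],
  [0.093, 0, 0, 0.03, 0],
  [0.093, 0, 0, 0.03, 0],
  [0.093, 0, 0, 0.035, 0],
  [0.093, 0, 0, 0.035, 0],
  [0.093, 0, 0, 0.035, 0],
  [0.093, 0, 0, 0.035, 0],
])

```text
time_s: 17.37
tool_pos: [0.3531, 0.2622, 0.2499]
orientation: [[0.988, -0.153, 0.001], [-0.153, -0.988, 0.0], [0.001, -0.001, -1.0]]
force: [-0.1, -1.1, 1.0]
opening: 0.093
```

>>> move_arm([
  [0.093, 0.008, -0.02, 0.03, 2],
  [0.093, 0.012, -0.032, 0.03, 3],
  [0.093, 0.012, -0.032, 0.03, 3],
  [0.093, 0.012, -0.032, 0, 3],
  [0.093, 0.012, -0.032, 0, 3],
  [0.093, 0.012, -0.032, 0, 3],
  [0.093, 0.012, -0.032, 0, 3],
  [0.093, 0.012, -0.032, 0, 3],
])

```text
time_s: 18.03
tool_pos: [0.4434, 0.0221, 0.3333]
orientation: [[0.969, 0.248, 0.001], [0.248, -0.969, 0.0], [0.001, 0.0, -1.0]]
force: [1.2, 0.5, -0.1]
opening: 0.0935
```

>>> move_arm([
  [0.093, 0.012, -0.032, 0, 3],
  [0.093, 0.012, -0.028, 0, 3],
  [0.093, 0.006, -0.01, 0, 1],
  [0.093, 0, 0, 0, 0],
  [0.093, 0, 0, 0, 0],
])

```text
time_s: 18.45
tool_pos: [0.4733, -0.0463, 0.3326]
orientation: [[0.933, 0.36, -0.0], [0.36, -0.933, 0.0], [-0.0, -0.0, -1.0]]
force: [0.5, -0.3, 0.0]
opening: 0.0932
```

Run:
```python
from h import *
print(robot.observe()["tool_pos"])
im,c=grab("wrist","w10")
x,y=240,40
cv2.imwrite("pics/z12.png",cv2.resize(im[y:y+250,x:x+150],None,fx=2.4,fy=2.4,interpolation=cv2.INTER_CUBIC))
for n in ["scene","side"]: grab(n,n+"10")
a=cv2.imread("pics/scene10.png")[200:350,250:450];b=cv2.imread("pics/side10.png")[230:430,240:440]
cv2.imwrite("pics/z13.png",cv2.resize(np.vstack([a,b]),None,fx=1.7,fy=1.7))
```

```text
[ 0.47328728 -0.04628497  0.33259314]
```

View pics/z12.png

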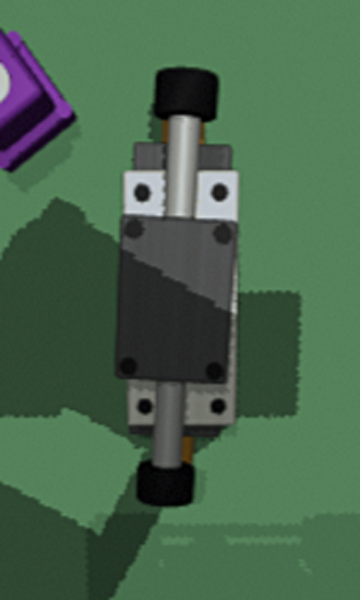

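View pics/z13.png

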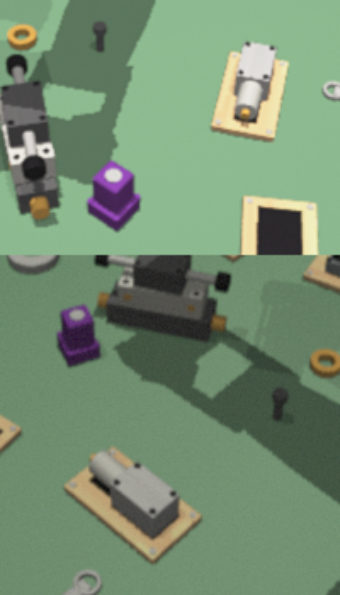

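View pics/w10.png

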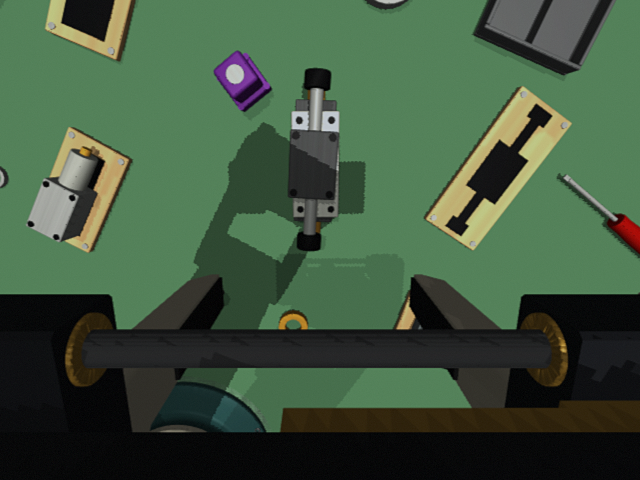

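Run:
```python
from h import *
im=cv2.imread("pics/w10.png");c=cam("wrist",robot.observe());outlines(im,c)
S=np.array([(134,230),(223,234),(128,366),(215,371)])/2.4+[240,40]
P=ray(c,S,.12)[:,:2]*1000;print(P.round(1),P.mean(0).round(1))
for a,b in((2,0),(3,1),(0,1),(2,3)):
    d=P[b]-P[a];print(np.hypot(*d).round(1),np.degrees(np.arctan2(d[1],d[0])).round(1))
f=lambda a,x,y,w,h:cv2.resize(a[y:y+h,x:x+w],(400,300),interpolation=cv2.INTER_CUBIC)
a=cv2.imread("pics/scene10.png");b=cv2.imread("pics/side10.png")
cv2.imwrite("pics/z14.png",np.vstack([np.hstack([f(a,360,215,80,60),f(b,270,340,100,75)]),np.hstack([f(im,20,120,120,140),f(im,20,120,120,140)])]))
```

```text
[498. 168.] outl [ 598.4 -257.4] [ 49.3 189.1] 78.9 cent 598.8 -257.5 board [ 598.3 -256.9] [ 84.2 203.7] 78.7
[[542.9   3.1]
 [555.1 -32.8]
 [488.  -14.6]
 [499.8 -51.2]] [521.4 -23.9]
57.7 17.8
58.2 18.4
37.9 -71.2
38.5 -72.0
```

View pics/z14.png

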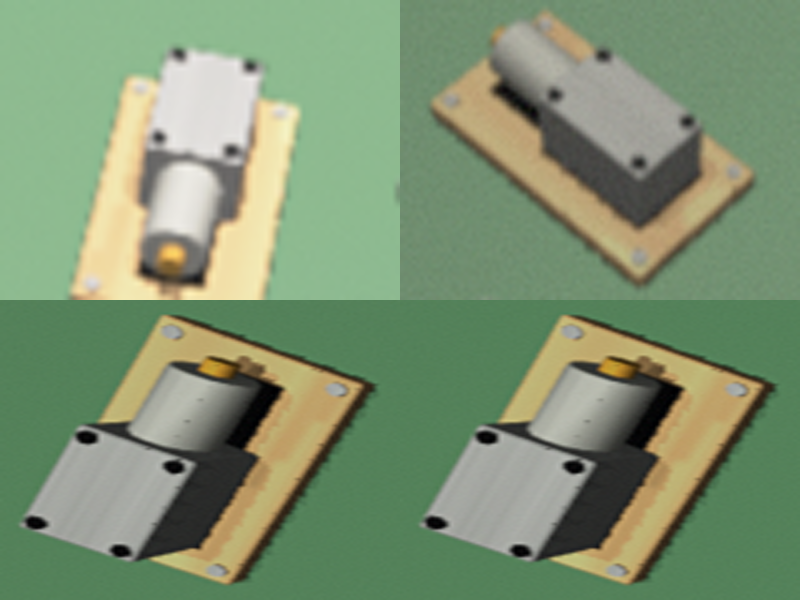

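Run:
```python
from h import *
S=np.array([(178,55),(251,67),(158,137),(232,151)])/5+[360,215]
D=np.array([(203,55),(155,94),(287,121),(239,162)])/4+[270,340]
W=np.array([(88,136),(175,166),(36,222),(122,250)])*np.array([.3,140/300])+[20,120]
for n,s,st in(("scene",S,None),("side",D,None),("wrist",W,robot.observe())):
    P=ray(cam(n,st),s,.054)[:,:2]*1000;print(n,P.round(1).tolist(),P.mean(0).round(1))
```

```text
scene [[317.2, 252.6], [322.0, 287.0], [373.8, 243.7], [379.4, 277.5]] [348.1 265.2]
side [[375.5, 241.8], [380.8, 275.3], [318.3, 250.9], [323.7, 284.3]] [349.6 263.1]
wrist [[379.4, 274.8], [373.9, 241.2], [321.8, 283.7], [316.7, 249.8]] [348.  262.4]
```

Reducer measures (348.5,263.5) mm against the target (348,263.4), so it is placed well. Next the throttle: about (521.5,-24) mm, yaw 18°.

>>> move_arm([
  [0.093, 0.012, 0.006, -0.01, -1],
  [0.093, 0.012, 0.006, -0.02, -1],
  [0.093, 0.012, 0.006, -0.03, -1],
  [0.093, 0.012, 0.005, -0.03, 0],
  [0.093, 0, 0, -0.03, 0],
  [0.093, 0, 0, -0.03, 0],
  [0.093, 0, 0, -0.03, 0],
  [0.093, 0, 0, -0.02, 0],
])

```text
time_s: 19.27
tool_pos: [0.5204, -0.0219, 0.1296]
orientation: [[0.95, 0.313, -0.002], [0.313, -0.95, 0.0], [-0.002, -0.001, -1.0]]
force: [-0.2, 0.5, -0.0]
opening: 0.0927
```

>>> move_arm([
  [0.093, 0, 0, -0.01, 0],
  [0.093, 0, 0, -0.01, 0],
  [0.093, 0, 0, 0, 0],
  [0.093, 0, 0, 0, 0],
])

```text
time_s: 19.6
tool_pos: [0.5218, -0.0229, 0.1132]
orientation: [[0.95, 0.313, 0.001], [0.313, -0.95, -0.0], [0.001, 0.0, -1.0]]
force: [0.0, -0.9, 0.5]
opening: 0.0931
```

Run:
```python
from h import *
for n in ["scene","side"]: grab(n,n+"11")
a=cv2.imread("pics/scene11.png")[180:330,130:330];b=cv2.imread("pics/side11.png")[150:300,245:445]
cv2.imwrite("pics/z15.png",cv2.resize(np.vstack([a,b]),None,fx=2,fy=2))
```

```text
(no output)
```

View pics/z15.png

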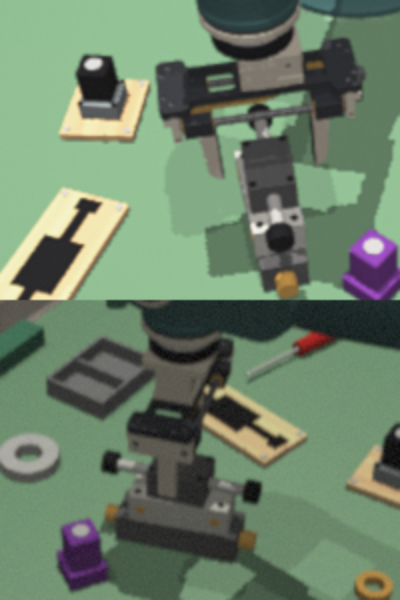

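The fingers straddle the throttle's dark block. Lower to about 0.086 and close.

>>> move_arm([
  [0.093, 0, 0, -0.015, 0],
  [0.093, 0, 0, -0.012, 0],
  [0.08, 0, 0, 0, 0],
  [0.045, 0, 0, 0, 0],
  [0.045, 0, 0, 0, 0],
  [0.045, 0, 0, 0, 0],
  [0.045, 0, 0, 0, 0],
  [0.045, 0, 0, 0, 0],
])

```text
time_s: 20.37
tool_pos: [0.5217, -0.0231, 0.0857]
orientation: [[0.95, 0.312, 0.001], [0.312, -0.95, -0.0], [0.001, 0.0, -1.0]]
force: [-0.3, -0.5, -0.4]
opening: 0.0572
```

>>> move_arm([
  [0.045, 0, 0, 0, 0],
  [0.045, 0, 0, 0, 0],
  [0.045, 0, 0, 0, 0],
  [0.045, 0, 0, 0, 0],
  [0.045, 0, 0, 0, 0],
])

```text
time_s: 20.78
tool_pos: [0.5216, -0.0232, 0.0855]
orientation: [[0.95, 0.312, 0.0], [0.312, -0.95, -0.0], [0.0, 0.0, -1.0]]
force: [-1.2, -0.9, 3.8]
opening: 0.05
```

>>> move_arm([
  [0.045, 0, 0, 0.005, 0],
  [0.045, 0, 0, 0.01, 0],
  [0.045, 0, 0, 0.015, 0],
  [0.045, 0, 0, 0.015, 0],
  [0.045, 0, 0, 0.01, 0],
  [0.045, 0, 0, 0, 0],
])

```text
time_s: 21.28
tool_pos: [0.5223, -0.0232, 0.1427]
orientation: [[0.95, 0.312, 0.003], [0.312, -0.95, -0.0], [0.003, 0.001, -1.0]]
force: [0.8, -0.6, -5.0]
opening: 0.0497
```

Run:
```python
from h import *
for n in ["scene","side"]: grab(n,n+"12")
a=cv2.imread("pics/scene12.png")[180:330,130:330];b=cv2.imread("pics/side12.png")[150:300,245:445]
cv2.imwrite("pics/z16.png",cv2.resize(np.vstack([a,b]),None,fx=2,fy=2))
```

```text
(no output)
```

View pics/z16.png

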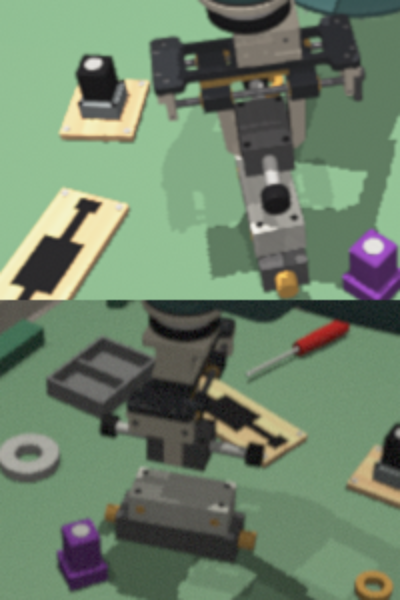

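>>> move_arm([
  [0.045, 0.004, -0.014, 0, -2],
  [0.045, 0.009, -0.028, 0, -3.6],
  [0.045, 0.009, -0.028, 0, -4],
  [0.045, 0.009, -0.028, 0, -4],
  [0.045, 0.009, -0.028, 0, -4],
  [0.045, 0.009, -0.028, 0, -4],
  [0.045, 0.009, -0.028, 0, -4],
  [0.045, 0.009, -0.028, 0, -4],
])

```text
time_s: 22.05
tool_pos: [0.5883, -0.2344, 0.1386]
orientation: [[0.98, -0.201, -0.002], [-0.201, -0.98, 0.001], [-0.002, -0.0, -1.0]]
force: [1.1, -0.1, -5.0]
opening: 0.0501
```

>>> move_arm([
  [0.045, 0.006, -0.018, 0, 0],
  [0.045, 0.0023, -0.0065, -0.01, 0],
  [0.045, 0, 0, -0.02, 0],
  [0.045, 0, 0, -0.02, 0],
  [0.045, 0, 0, -0.02, 0],
  [0.045, 0, 0, -0.01, 0],
  [0.045, 0, 0, 0, 0],
  [0.045, 0, 0, 0, 0],
])

```text
time_s: 22.72
tool_pos: [0.5965, -0.2572, 0.0598]
orientation: [[0.98, -0.197, -0.001], [-0.197, -0.98, 0.001], [-0.001, -0.0, -1.0]]
force: [0.1, -0.3, -4.7]
opening: 0.0495
```

Run:
```python
from h import *
for n in ["scene","side"]: grab(n,n+"13")
a=cv2.imread("pics/scene13.png")[230:380,80:280];b=cv2.imread("pics/side13.png")[130:280,260:460]
cv2.imwrite("pics/z17.png",cv2.resize(np.vstack([a,b]),None,fx=2,fy=2))
```

```text
(no output)
```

View pics/z17.png

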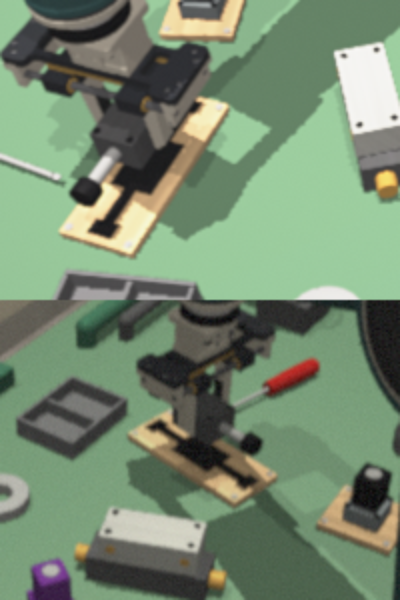

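Hanging level and aligned over its outline; contact should come at TCP z of about 0.0175.

>>> move_arm([
  [0.045, 0.001, -0.0005, -0.01, 0],
  [0.045, 0, 0, -0.012, 0],
  [0.045, 0, 0, -0.01, 0],
  [0.045, 0, 0, -0.005, 0],
  [0.045, 0, 0, -0.002, 0],
  [0.045, 0, 0, 0, 0],
  [0.045, 0, 0, 0, 0],
])

```text
time_s: 23.4
tool_pos: [0.5979, -0.2582, 0.0213]
orientation: [[0.98, -0.198, 0.0], [-0.198, -0.98, -0.0], [0.0, 0.0, -1.0]]
force: [-0.8, 0.2, -4.2]
opening: 0.0498
```

>>> move_arm([
  [0.045, 0, 0, -0.001, 0],
  [0.045, 0, 0, -0.001, 0],
  [0.045, 0, 0, 0, 0],
  [0.045, 0, 0, 0, 0],
])

```text
time_s: 23.73
tool_pos: [0.5979, -0.2581, 0.0194]
orientation: [[0.98, -0.198, 0.0], [-0.198, -0.98, -0.0], [0.0, 0.0, -1.0]]
force: [0.9, -0.2, -4.8]
opening: 0.0498
```

>>> move_arm([
  [0.045, 0, 0, -0.001, 0],
  [0.045, 0, 0, -0.0005, 0],
  [0.045, 0, 0, 0, 0],
  [0.045, 0, 0, 0, 0],
])

```text
time_s: 24.07
tool_pos: [0.5978, -0.2581, 0.0177]
orientation: [[0.98, -0.198, -0.0], [-0.198, -0.98, 0.0], [-0.0, 0.0, -1.0]]
force: [0.5, 0.1, -5.8]
opening: 0.0501
```

>>> move_arm([
  [0.045, 0, 0, -0.0005, 0],
  [0.045, 0, 0, 0, 0],
  [0.045, 0, 0, 0, 0],
])

```text
time_s: 24.32
tool_pos: [0.5979, -0.2582, 0.0175]
orientation: [[0.98, -0.198, 0.0], [-0.198, -0.98, -0.0], [0.0, 0.0, -1.0]]
force: [-2.3, 0.4, -1.0]
opening: 0.0498
```

Contact made. Release and retreat.

>>> move_arm([
  [0.055, 0, 0, 0, 0],
  [0.06, 0, 0, 0, 0],
  [0.07, 0, 0, 0, 0],
  [0.093, 0, 0, 0, 0],
  [0.093, 0, 0, 0, 0],
  [0.093, 0, 0, 0, 0],
  [0.093, 0, 0, 0, 0],
  [0.093, 0, 0, 0, 0],
])

```text
time_s: 24.98
tool_pos: [0.5978, -0.2581, 0.0172]
orientation: [[0.98, -0.198, 0.0], [-0.198, -0.98, -0.0], [0.0, 0.0, -1.0]]
force: [-0.4, 0.6, -0.2]
opening: 0.0919
```

>>> move_arm([
  [0.093, 0, 0, 0.01, 0],
  [0.093, 0, 0, 0.02, 0],
  [0.093, 0, 0, 0.03, 0],
  [0.093, 0, 0, 0.035, 0],
  [0.093, 0, 0, 0.035, 0],
  [0.093, 0, 0, 0.035, 0],
  [0.093, 0, 0, 0.035, 0],
  [0.093, -0.007, 0.015, 0.035, 2],
])

```text
time_s: 25.65
tool_pos: [0.5907, -0.2442, 0.2545]
orientation: [[0.986, -0.165, 0.0], [-0.165, -0.986, -0.001], [0.0, 0.001, -1.0]]
force: [0.6, 0.2, 0.7]
opening: 0.0931
```

>>> move_arm([
  [0.093, -0.018, 0.03, 0.03, 3],
  [0.093, -0.018, 0.03, 0.03, 4],
  [0.093, -0.018, 0.03, 0.01, 4],
  [0.093, -0.018, 0.03, 0, 4],
  [0.093, -0.018, 0.03, 0, 4],
  [0.093, -0.018, 0.025, 0, 4],
  [0.093, -0.01, 0.015, 0, 4],
  [0.093, 0, 0.007, 0, 2],
])

```text
time_s: 26.32
tool_pos: [0.4747, -0.0502, 0.3182]
orientation: [[0.94, 0.34, 0.002], [0.34, -0.94, -0.0], [0.002, 0.001, -1.0]]
force: [0.1, 0.1, -0.3]
opening: 0.0928
```

>>> move_arm([
  [0.093, 0, 0, 0, 0],
  [0.093, 0, 0, 0, 0],
])

```text
time_s: 26.48
tool_pos: [0.4766, -0.0521, 0.3168]
orientation: [[0.942, 0.334, 0.0], [0.334, -0.942, -0.0], [0.0, 0.0, -1.0]]
force: [0.1, 0.2, 0.2]
opening: 0.0927
```

Run:
```python
from h import *
im,c=grab("wrist","w14")
for n in ["scene","side"]: grab(n,n+"14")
a=cv2.imread("pics/scene14.png")[230:380,80:280];b=cv2.imread("pics/side14.png")[130:280,260:460]
cv2.imwrite("pics/z18.png",cv2.resize(np.vstack([a,b]),None,fx=2,fy=2))
```

```text
(no output)
```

View pics/z18.png

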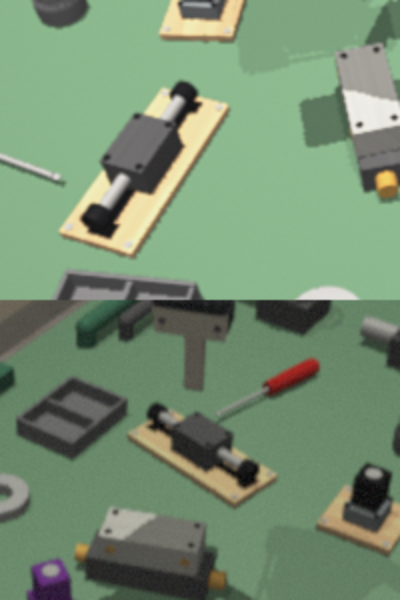

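View pics/w14.png

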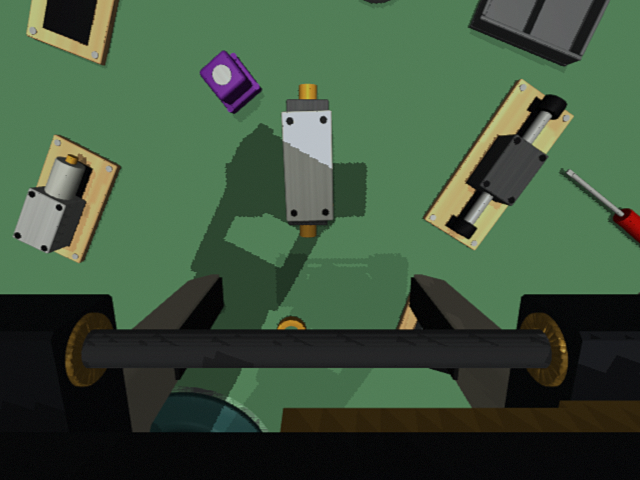

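The throttle lies on its outline. The check block's screws are at (290,121), (323,119), (294,213) and (327,211).

Run:
```python
from h import *
im=cv2.imread("pics/w14.png");c=cam("wrist",robot.observe());outlines(im,c)
S=np.array([(290,121),(323,119),(294,213),(327,211)])
P=ray(c,S,.08)[:,:2]*1000;print(P.round(1),P.mean(0).round(1))
for a,b in((2,0),(3,1),(0,1),(2,3)):
    d=P[b]-P[a];print(np.hypot(*d).round(1),np.degrees(np.arctan2(d[1],d[0])).round(1))
T=ray(c,[(542,101),(460,226)],.032)[:,:2]*1000;print(T)
im=cv2.imread("pics/side14.png");outlines(im,cam("side"))
```

```text
[[560.5   5.7]
 [574.2 -27. ]
 [467.4 -30.2]
 [482.1 -64.9]] [521.  -29.1]
99.7 21.1
99.6 22.4
35.4 -67.2
37.7 -67.0
[[ 683.82443501 -264.12189214]
 [ 514.03366824 -237.18002091]]
[213. 329.] outl [628.1 294.5] [ 49.9 115.7] 88.7 cent 628.0 294.5 board [627.2 295.4] [ 90.2 150.3] 88.7
```

>>> move_arm([
  [0.093, 0.0115, 0.0065, -0.01, 1],
  [0.093, 0.011, 0.006, -0.02, 1],
  [0.093, 0.011, 0.006, -0.03, 0.5],
  [0.093, 0.011, 0.006, -0.035, 0],
  [0.093, 0, 0, -0.035, 0],
  [0.093, 0, 0, -0.035, 0],
  [0.093, 0, 0, -0.03, 0],
  [0.093, 0, 0, -0.02, 0],
])

```text
time_s: 27.3
tool_pos: [0.52, -0.0273, 0.0969]
orientation: [[0.927, 0.376, -0.004], [0.376, -0.927, 0.001], [-0.004, -0.002, -1.0]]
force: [0.1, 0.2, -0.6]
opening: 0.093
```

>>> move_arm([
  [0.093, 0, 0, -0.015, 0],
  [0.093, 0, 0, -0.01, 0],
  [0.093, 0, 0, 0, 0],
  [0.093, 0, 0, 0, 0],
])

```text
time_s: 27.63
tool_pos: [0.521, -0.0274, 0.0762]
orientation: [[0.927, 0.376, -0.001], [0.376, -0.927, 0.0], [-0.001, -0.0, -1.0]]
force: [0.3, -0.1, 0.6]
opening: 0.0934
```

Run:
```python
from h import *
for n in ["scene","side"]: grab(n,n+"15")
a=cv2.imread("pics/scene15.png")[180:330,130:330];b=cv2.imread("pics/side15.png")[150:300,245:445]
cv2.imwrite("pics/z19.png",cv2.resize(np.vstack([a,b]),None,fx=2,fy=2))
```

```text
(no output)
```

View pics/z19.png

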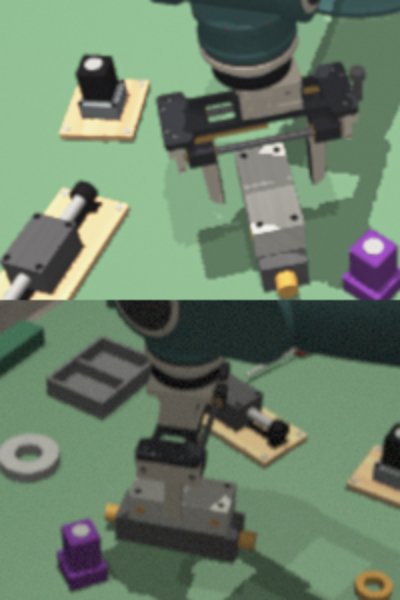

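The fingers are on both sides of the check block. Lower 30 mm and close.

>>> move_arm([
  [0.093, 0, 0, -0.015, 0],
  [0.093, 0, 0, -0.015, 0],
  [0.08, 0, 0, 0, 0],
  [0.048, 0, 0, 0, 0],
  [0.048, 0, 0, 0, 0],
  [0.048, 0, 0, 0, 0],
  [0.048, 0, 0, 0, 0],
  [0.048, 0, 0, 0, 0],
])

```text
time_s: 28.4
tool_pos: [0.5211, -0.0274, 0.0471]
orientation: [[0.927, 0.376, 0.001], [0.376, -0.927, -0.0], [0.001, 0.0, -1.0]]
force: [0.3, -0.2, -1.4]
opening: 0.058
```

>>> move_arm([
  [0.048, 0, 0, 0, 0],
  [0.048, 0, 0, 0, 0],
  [0.048, 0, 0, 0, 0],
  [0.048, 0, 0, 0, 0],
])

```text
time_s: 28.73
tool_pos: [0.521, -0.0273, 0.047]
orientation: [[0.927, 0.376, 0.001], [0.376, -0.927, 0.0], [0.001, 0.0, -1.0]]
force: [-2.1, 1.5, 6.5]
opening: 0.054
```

>>> move_arm([
  [0.048, 0, 0, 0.005, 0],
  [0.048, 0, 0, 0.01, 0],
  [0.048, 0, 0, 0.015, 0],
  [0.048, 0, 0, 0.015, 0],
  [0.048, 0, 0, 0.015, 0],
  [0.048, 0, 0, 0, 0],
])

```text
time_s: 29.23
tool_pos: [0.5218, -0.0275, 0.1097]
orientation: [[0.926, 0.376, 0.004], [0.376, -0.926, -0.0], [0.003, 0.002, -1.0]]
force: [-0.1, -0.8, -6.1]
opening: 0.0537
```

Run:
```python
from h import *
for n in ["scene","side"]: grab(n,n+"16")
a=cv2.imread("pics/scene16.png")[180:330,130:330];b=cv2.imread("pics/side16.png")[150:300,245:445]
cv2.imwrite("pics/z20.png",cv2.resize(np.vstack([a,b]),None,fx=2,fy=2))
```

```text
(no output)
```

View pics/z20.png

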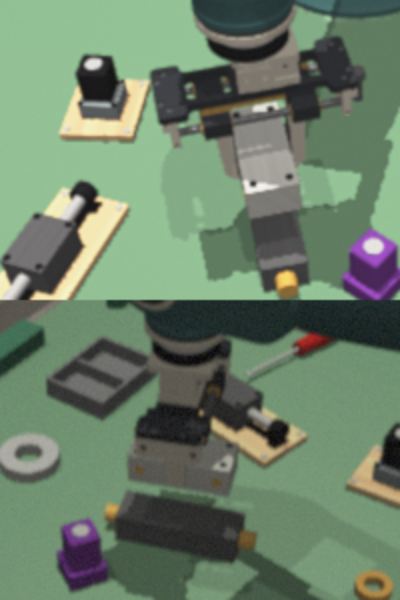

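>>> move_arm([
  [0.048, 0.004, 0.012, 0.015, -1],
  [0.048, 0.0095, 0.029, 0.015, -2],
  [0.048, 0.0095, 0.029, 0, -2.3],
  [0.048, 0.0095, 0.029, 0, -2.3],
  [0.048, 0.0095, 0.029, 0, -2.3],
  [0.048, 0.0095, 0.029, 0, -2.3],
  [0.048, 0.0095, 0.029, 0, -2.3],
  [0.048, 0.0095, 0.029, 0, -2.3],
])

```text
time_s: 30.0
tool_pos: [0.591, 0.189, 0.1347]
orientation: [[0.996, 0.091, -0.002], [0.091, -0.996, -0.001], [-0.002, 0.0, -1.0]]
force: [-0.2, -0.4, -6.9]
opening: 0.0538
```

>>> move_arm([
  [0.048, 0.0095, 0.029, 0, -2.3],
  [0.048, 0.0095, 0.029, 0, -2.3],
  [0.048, 0.0095, 0.029, 0, -1.9],
  [0.048, 0.005, 0.0155, 0, 0],
  [0.048, 0.0015, 0.0047, -0.01, 0],
  [0.048, 0, 0, -0.02, 0],
  [0.048, 0, 0, -0.02, 0],
  [0.048, 0, 0, -0.02, 0],
])

```text
time_s: 30.67
tool_pos: [0.6254, 0.2941, 0.0636]
orientation: [[1.0, -0.021, -0.002], [-0.021, -1.0, -0.001], [-0.002, 0.001, -1.0]]
force: [-0.3, -0.3, -6.5]
opening: 0.0537
```

>>> move_arm([
  [0.048, 0, 0, -0.015, 0],
  [0.048, 0, 0, 0, 0],
  [0.048, 0, 0, 0, 0],
])

```text
time_s: 30.92
tool_pos: [0.6257, 0.2942, 0.0503]
orientation: [[1.0, -0.021, -0.002], [-0.021, -1.0, -0.001], [-0.002, 0.001, -1.0]]
force: [0.1, 0.2, -5.3]
opening: 0.0536
```

Run:
```python
from h import *
for n in ["scene","side"]: grab(n,n+"17")
a=cv2.imread("pics/scene17.png")[260:410,320:520];b=cv2.imread("pics/side17.png")[240:390,120:320]
cv2.imwrite("pics/z21.png",cv2.resize(np.vstack([a,b]),None,fx=2,fy=2))
```

```text
(no output)
```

View pics/z21.png

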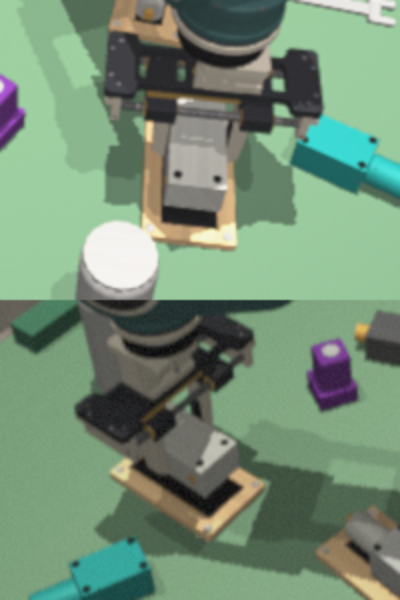

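>>> move_arm([
  [0.048, 0, 0, -0.01, 0],
  [0.048, 0, 0, -0.01, 0],
  [0.048, 0, 0, -0.005, 0],
  [0.048, 0, 0, -0.003, 0],
  [0.048, 0, 0, 0, 0],
  [0.048, 0, 0, 0, 0],
])

```text
time_s: 31.52
tool_pos: [0.6262, 0.2948, 0.0233]
orientation: [[1.0, -0.021, -0.0], [-0.021, -1.0, -0.0], [-0.0, 0.0, -1.0]]
force: [-0.4, 0.9, -6.5]
opening: 0.054
```

>>> move_arm([
  [0.048, 0, 0, -0.001, 0],
  [0.048, 0, 0, -0.001, 0],
  [0.048, 0, 0, 0, 0],
  [0.048, 0, 0, 0, 0],
])

```text
time_s: 31.85
tool_pos: [0.6263, 0.2948, 0.0216]
orientation: [[1.0, -0.021, 0.0], [-0.021, -1.0, 0.0], [0.0, -0.0, -1.0]]
force: [0.3, -0.0, -6.8]
opening: 0.0538
```

Contact is expected at TCP z of about 0.019.

>>> move_arm([
  [0.048, 0, 0, -0.001, 0],
  [0.048, 0, 0, -0.001, 0],
  [0.048, 0, 0, 0, 0],
  [0.048, 0, 0, 0, 0],
])

```text
time_s: 32.18
tool_pos: [0.6262, 0.2948, 0.0193]
orientation: [[1.0, -0.021, -0.0], [-0.021, -1.0, -0.0], [-0.0, 0.0, -1.0]]
force: [0.1, 0.4, -6.7]
opening: 0.0537
```

>>> move_arm([
  [0.048, 0, 0, -0.0008, 0],
  [0.048, 0, 0, 0, 0],
  [0.048, 0, 0, 0, 0],
])

```text
time_s: 32.43
tool_pos: [0.6264, 0.2949, 0.019]
orientation: [[1.0, -0.021, 0.0], [-0.021, -1.0, 0.0], [0.0, -0.0, -1.0]]
force: [-1.9, -0.7, -1.4]
opening: 0.0541
```

Contact. Release and retreat upward.

>>> move_arm([
  [0.058, 0, 0, 0, 0],
  [0.065, 0, 0, 0, 0],
  [0.075, 0, 0, 0, 0],
  [0.075, 0, 0, 0, 0],
  [0.075, 0, 0, 0, 0],
  [0.075, 0, 0, 0, 0],
  [0.075, 0, 0, 0, 0],
])

```text
time_s: 33.02
tool_pos: [0.6263, 0.2948, 0.0187]
orientation: [[1.0, -0.021, 0.0], [-0.021, -1.0, 0.0], [0.0, -0.0, -1.0]]
force: [0.2, -0.0, -0.0]
opening: 0.0752
```

>>> move_arm([
  [0.075, 0, 0, 0.01, 0],
  [0.075, 0, 0, 0.02, 0],
  [0.075, 0, 0, 0.03, 0],
  [0.075, 0, 0, 0.035, 0],
  [0.075, 0, 0, 0.035, 0],
  [0.075, 0, 0, 0.035, 0],
  [0.075, 0, 0, 0.035, 0],
  [0.075, 0, 0, 0.035, 0],
])

```text
time_s: 33.68
tool_pos: [0.6259, 0.2947, 0.2565]
orientation: [[1.0, -0.021, 0.001], [-0.021, -1.0, 0.0], [0.001, -0.0, -1.0]]
force: [0.6, -0.3, 0.2]
opening: 0.0752
```

>>> move_arm([
  [0.075, -0.01, -0.035, 0.03, 0],
  [0.075, -0.01, -0.035, 0.03, 0],
  [0.075, -0.01, -0.035, 0.03, 0],
  [0.075, -0.01, -0.035, 0.03, 0],
  [0.075, -0.01, -0.035, 0.02, 0],
  [0.075, -0.01, -0.035, 0, 0],
  [0.075, -0.01, -0.035, 0, 0],
  [0.075, 0, 0, 0, 0],
])

```text
time_s: 34.35
tool_pos: [0.5594, 0.0618, 0.3819]
orientation: [[1.0, -0.024, 0.003], [-0.024, -1.0, -0.001], [0.003, 0.001, -1.0]]
force: [0.3, 1.1, 0.2]
opening: 0.0755
```

>>> move_arm([
  [0.075, 0, 0, 0, 0],
  [0.075, 0, 0, 0, 0],
  [0.075, 0, 0, 0, 0],
])

```text
time_s: 34.6
tool_pos: [0.561, 0.0669, 0.3797]
orientation: [[1.0, -0.02, -0.0], [-0.02, -1.0, 0.0], [-0.0, -0.0, -1.0]]
force: [0.6, 0.5, -0.6]
opening: 0.075
```

Run:
```python
from h import *
for n in ["scene","side","wrist"]: grab(n,n+"18")
a=cv2.imread("pics/scene18.png");b=cv2.imread("pics/side18.png")
f=lambda a,x,y,w,h:cv2.resize(a[y:y+h,x:x+w],(400,300),interpolation=cv2.INTER_CUBIC)
cv2.imwrite("pics/z22.png",np.vstack([np.hstack([f(a,365,305,100,75),f(b,165,290,100,75)]),np.hstack([f(a,100,260,120,90),f(a,140,200,80,60)])]))
```

```text
(no output)
```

View pics/z22.png

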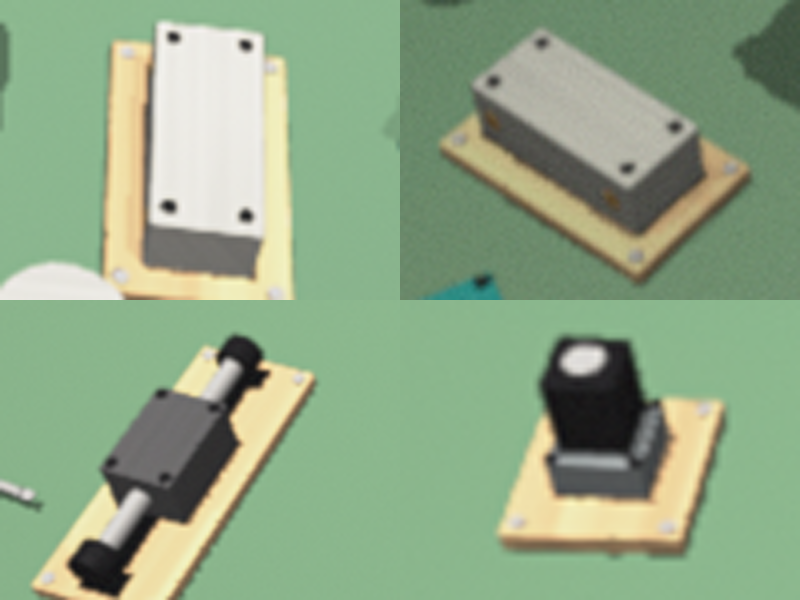

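View pics/side18.png

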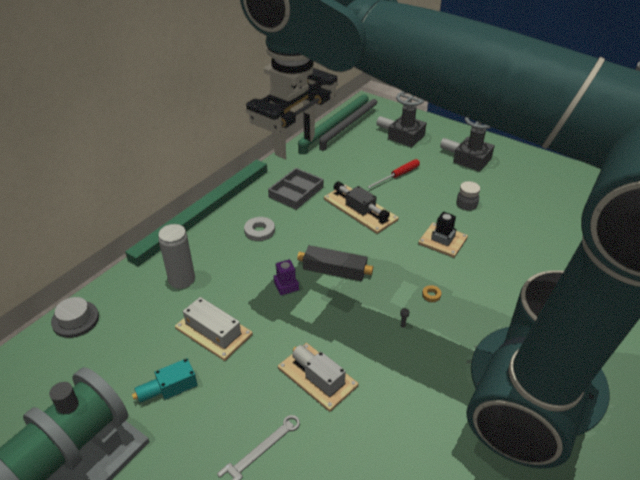

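Run:
```python
from h import *
def r(n,s,z,k,o):
    P=ray(cam(n),np.array(s)/k+o,z)[:,:2]*1000;print(n,P.mean(0).round(1),np.degrees(np.arctan2(*(P[-1]-P[len(P)//2-1])[::-1])).round(1) if len(P)>1 else "")
r("scene",[(174,38),(246,46),(168,206),(246,216)],.052,4,[365,305])
r("side",[(142,43),(93,82),(275,126),(227,168)],.052,4,[165,290])
r("scene",[(161,95),(214,108),(110,162),(164,178)],.052,400/120,[100,260])
r("scene",[(183,61)],.083,5,[140,200])
```

```text
scene [626.1 296.1] -2.1
side [627.5 294.7] 178.5
scene [ 597.1 -256.8] -12.4
scene [ 354.7 -267.4]
```

All four are within about 2 mm of their outline centres, so I'm handing in.

Run:
```python
from bench import robot
print(robot.finish_job())
```

```text
the job is handed in; nothing more can be done
None
```

I took the stack apart from the top down (valve, reducer, throttle, check block) and laid each module on its own outline. I lowered each one in 0.5–2 mm steps until the wrist force showed contact, then released it. I handed the job in at about 35 s of the 120 s; `finish_job` gave no verdict.

The last pictures show all four modules upright and released, with the reducer's adjuster over its stub and the gripper well clear. My final measurements from the cameras:

| Module | Measured centre (mm) | Target (mm) | Yaw measured / outline |
|---|---|---|---|
| Solenoid valve | (354.7, -267.4) | (354, -269.5) | not re-measured after release (set to 3.5° / 3.5°) |
| Pressure reducer | (348.5, 263.5) | (348, 263.4) | about -9° / -8.8° |
| Double throttle | (597.1, -256.8) | (597.7, -258) | -12.4° / -11.4° |
| Check-valve block | about (627, 295.4) | (626.5, 295) | about -1.8° / -1.2° |

No check failed. The camera views disagreed with each other by 2–3 mm, which is well inside the 14 mm allowed.

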